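# Dry-fit a sealed flange joint on the alignment arbor

### The job

Build up the pipe joint on the post of the green alignment arbor, from the bottom: the silver-grey flange, then the black rubber seal, then the brass flange, and the red collar on top. Lower each ring over the post until it lies flat on what is under it before letting go, do not drop it. The blue collar belongs to another job: leave it, the tape measure and the pliers where they lie.

Things in the scene. Friction and masses are not known exactly. Their poses are not given: they have to be found in the camera images.
- arbor: Alignment arbor, fixed to the worktop: a green round base, 100 mm across and 12 mm thick, with an upright steel post in its centre. The post is 20 mm across, rises 46 mm above the base (its tip is 58 mm above the worktop), and its last 10 mm taper to 10 mm across. Origin at the centre of the underside of the base, on the post's axis; z up.
- steel_flange: Silver-grey metal flange, 64 mm across and 16 mm thick, with four dark bolt holes in its face; about 0.25 kg; ring lying flat; bore 26 mm right through; origin at the centre of its underside, z up along the bore. It is round, so its yaw does not matter.
- rubber_seal: Black rubber seal, 52 mm across and 12 mm thick, plain; about 0.06 kg; firm, it does not squash; ring lying flat; bore 26 mm right through; origin at the centre of its underside, z up along the bore. It is round, so its yaw does not matter.
- brass_flange: Yellow brass flange, 60 mm across and 14 mm thick, with six small dark bolt holes in its face; about 0.22 kg; ring lying flat; bore 26 mm right through; origin at the centre of its underside, z up along the bore. It is round, so its yaw does not matter.
- red_collar: Red plastic collar, 44 mm across and 18 mm thick, ribbed rim; about 0.05 kg; ring lying flat; bore 26 mm right through; origin at the centre of its underside, z up along the bore. It is round, so its yaw does not matter.
- blue_collar: Blue plastic collar, 50 mm across and 18 mm thick, ribbed rim; not used, to be left alone; ring lying flat; bore 26 mm right through; origin at the centre of its underside, z up along the bore. It is round, so its yaw does not matter.
- tape_measure: Yellow and black tape measure, 38 x 87 x 60 mm high, standing near the left edge of the worktop; to be left alone. Origin at the centre of its underside.
- pliers: Blue-handled pliers, 53 x 170 x 12 mm, lying near the right edge, along x; to be left alone. Origin at the centre of the underside.
Mind the look-alikes: they are no part of the job. Leave any orange or purple look-alike of the arbor alone. Several things look just like the red_collar: the one meant starts farthest from the robot's base.

How it is judged (in metres and radians):
On the way, in this order (a step that is already met when the one before it is completed fails the run):
1. the silver-grey flange lies level on the arbor in its place in the stack (horizontal distance between steel_flange and arbor below 0.006 m and z of steel_flange in the frame of arbor between 0.008 and 0.016 m and angle between steel_flange's own z axis and vertical below 0.1 rad), for 0.2 s.
2. the black rubber seal lies level on the arbor in its place in the stack (horizontal distance between rubber_seal and arbor below 0.006 m and z of rubber_seal in the frame of arbor between 0.024 and 0.032 m and angle between rubber_seal's own z axis and vertical below 0.1 rad), for 0.2 s.
3. the brass flange lies level on the arbor in its place in the stack (horizontal distance between brass_flange and arbor below 0.006 m and z of brass_flange in the frame of arbor between 0.036 and 0.044 m and angle between brass_flange's own z axis and vertical below 0.1 rad), for 0.2 s.
4. the red collar lies level on the arbor in its place in the stack (horizontal distance between red_collar and arbor below 0.006 m and z of red_collar in the frame of arbor between 0.05 and 0.058 m and angle between red_collar's own z axis and vertical below 0.1 rad), for 0.2 s.
At the end, for the whole second after the job is handed in: All four rings are on the post of the arbor in the order silver-grey flange, black seal, brass flange, red collar from the bottom (undersides 12, 28, 40 and 54 mm above the worktop, each within 4 mm; centres within 6 mm of the post's axis; level within 0.1 rad), released and at rest (all of step 1 and all of step 2 and all of step 3 and all of step 4 and linear speed of each of steel_flange, rubber_seal, brass_flange, red_collar below 0.02 m/s and contact force between the fingers and steel_flange below 0.1 N and contact force between the fingers and rubber_seal below 0.1 N and contact force between the fingers and brass_flange below 0.1 N and contact force between the fingers and red_collar below 0.1 N); the robot touches nothing.
It fails at once if the blue collar is moved more than 20 mm (distance of blue_collar from where it was at the start of the episode above 0.02 m).
It fails at once if the tape measure is moved more than 20 mm (distance of tape_measure from where it was at the start of the episode above 0.02 m).
It fails at once if the pliers is moved more than 20 mm (distance of pliers from where it was at the start of the episode above 0.02 m).
It fails at once if a ring of the joint is dropped (faster than 0.7 m/s out of the gripper) ((linear speed of steel_flange above 0.7 m/s and contact force between the fingers and steel_flange below 0.1 N) or (linear speed of rubber_seal above 0.7 m/s and contact force between the fingers and rubber_seal below 0.1 N) or (linear speed of brass_flange above 0.7 m/s and contact force between the fingers and brass_flange below 0.1 N) or (linear speed of red_collar above 0.7 m/s and contact force between the fingers and red_collar below 0.1 N)).
It also fails if it takes over 96 s, if anything falls off the work surface, if the arm or the gripper's body presses on something with over 40 N, if the wrist force passes 120 N, or if a joint passes its speed limit or range.

### The arm

A 7-joint arm with a two-finger parallel gripper is mounted at the origin on a cart in front of the work surface, level with it; the furniture and walls round the work are solid. World frame = base frame: x ahead of the robot, y to its left, z up, the work surface at z = 0. Lengths are in m, angles in degrees, forces in N, time in s.
With the tool pointing down it reaches from about 0.425 to 0.925 m from the base axis. Payload 6.8 kg.
Tool frame: the origin (TCP) lies at the very end of the fingers, on their centre line; the grasp point (between the pads) lies 19 mm behind it (manip.hold_point_z is the x of the grasp point in the tool frame, in m); x points along the fingers, y is the direction in which the jaws open and shut, and the axes are right-handed (so a half turn about x gives the same grasp; the last joint's range is limited). The gripper opens to 85 mm and grips with 20 to 120 N. Pads are 22 mm wide; open, the fingers measure 114 mm over their backs; the gripper's body (76 mm by 85 mm) begins 54 mm behind the grasp point. The pads swing forward as they close: fully open they stand 13 mm farther back than shut.
Start: joints at [-76.839, 27.33, 1.283, 89.118, -0.659, 63.558, -4.761], TCP at [0.224, 0.637, 0.231] pointing down, gripper open.
Joint ranges: [-169.35, 169.35], [-19.33, 120.38], [-80.79, 83.38], [13.8, 139.57], [-78.32, 258.32], [9.67, 109.79], [-169.56, 169.56]. Speed limits (degrees/s): [136.94, 136.94, 180, 180, 180, 180, 180].

### API

Orientations are given as [roll, pitch, yaw] about the fixed x, y, z axes, in that order (R = Rz(yaw) Ry(pitch) Rx(roll)).
In Python, from bench import manip gives the robot as it stands.
- The arm moves only by the tool send_rows, never from a script. Its argument "commands" is a list of rows, each a list of 2 entries, a list of its own where there are three numbers: the shift along the tool's x, y, z normalised to -1 to 1, where 1 is 250 mm, then the turn, a rotation vector about the tool's x, y, z normalised to -1 to 1, where 1 is 2 pi rad. A call has exactly 8 rows; each row is the pose to reach, as a shift and turn from the pose commanded when the call began, along the tool's axes at that moment, turning the shorter way round; what a row does not reach only later rows make up. A row lasts 1/10 s, in which the tool goes at most 50 mm and 8.59 degrees, less where a joint would pass 70% of its speed; a pose out of reach is approached as far as the arm can. A call with a number of a shift or a turn outside -1 to 1 is refused whole. A call with a gripper value outside its range is refused whole. "hand" is the opening, from 0 (shut) to 1 (fully open), set as the call begins (left out, the last holds). The fingers move at their own pace and stop on an object; "newtons" is the grip in N (left out, the last holds). Time passes only in rows, so rows that repeat a pose let the fingers close, or fill a call up. It gives the time, the measured TCP pose, the force and the opening at its end, in the units of the state.
- manip.sense(): the state, without advancing time (a new reading comes with each control period).
- manip.capture(name): name is "scene" or "top" or "wrist"; returns the picture (420x560x3 uint8, blue, green, red); there is no depth.
- manip.camera_info(name): a dict with "vertical_fov" (degrees; the focal length in pixels is half the picture's height over the tangent of half this angle, whatever the lens; pixels are square), "cx", "cy" (the principal point, pixels), "dist" ([k1, k2, p1, p2, k3] as OpenCV has them; the pictures are not rectified), "R" (3x3) and "t" (3): a world point X has camera coordinates R X + t. Camera axes: x right, y down, z forward; pixel columns grow to the right and rows downward; lengths in m; the calibration is good to about 2 mm. A picture is of the moment at which its call begins: read the wrist's pose just before it. camera_info takes no time and is no camera call; for the wrist camera it gives the pose at the moment of the call.
- manip.close_job(): hands the job in, once; it reports no verdict.
The state is a dict: "time_s": time; "joint_positions": joint angles; "dq": joint speeds; "effort": joint torques, N m; "ee_pos": TCP position; "ee_rot": TCP orientation; "wrist_force": force on the tool from outside, world axes, zero at the start; "wrist_torque": the same for the moment, N m; "finger_gap": opening from 0.0 (shut) to 1.0 (fully open).
Only numpy, scipy, OpenCV 4.12 (cv2) and the standard library are available. Lean on these libraries where they do the work, as an engineer would, in place of code of your own. Each camera call takes 0.05 s, during which the arm holds its last target.

## Working session

There is one attempt and no reset: what is moved stays moved. The work goes in short steps, Python scripts to look and compute and a tool call to move; the robot and the scene stay as the last step left them, time stands still between calls to the robot, and variables do not carry over. Pictures are saved under pics/ and viewed, and the job is handed in when it is done.

Besides the shell and the picture viewer there is one more tool, called after "Emit:" in YAML: its name, and indented under it one key for each argument. send_rows: Moves the arm, as the interface text tells. Its arguments: {"type":"object","properties":{"commands":{"type":"array","items":{"type":"array"}},"hand":{"type":"number"},"newtons":{"type":"number"}},"required":["commands"]}

```bash
mkdir -p pics; ls
python3 - <<'E'
from bench import manip
import cv2
for n in ("scene","top","wrist"):
    i=manip.camera_info(n); print(n,i)
    cv2.imwrite(f"pics/{n}0.png",manip.capture(n))
print(manip.sense(), manip.hold_point_z)
E
```

```text
pics
scene {'vertical_fov': 44.740716856112904, 'cx': 278.8652818048156, 'cy': 206.3904582920456, 'dist': array([0.04484703, 0.        , 0.        , 0.        , 0.        ]), 'R': array([[ 0.55749927, -0.8301158 ,  0.01011521],
       [-0.58841827, -0.40371359, -0.70055641],
       [ 0.58562659,  0.38460772, -0.71352533]]), 't': array([-0.28445551,  0.32658396,  0.94075741])}
top {'vertical_fov': 49.96048555670194, 'cx': 277.07831477775284, 'cy': 204.24264443931781, 'dist': array([-0.07052823,  0.        ,  0.        ,  0.        ,  0.        ]), 'R': array([[-0.02041758, -0.99977482,  0.00578271],
       [-0.9913782 ,  0.01949665, -0.12957294],
       [ 0.12943102, -0.00837841, -0.99155303]]), 't': array([-0.00398152,  0.49742585,  1.14958694])}
wrist {'vertical_fov': 67.76354817527552, 'cx': 277.3286609879971, 'cy': 208.59062183429788, 'dist': array([0.02424275, 0.        , 0.        , 0.        , 0.        ]), 'R': array([[ 0.33114923,  0.94357743, -0.00134669],
       [ 0.90046668, -0.31559235,  0.29926783],
       [ 0.28195736, -0.10031496, -0.9541682 ]]), 't': array([-0.67232445, -0.03875319,  0.37946352])}
{'time_s': 0.15, 'joint_positions': array([-76.83929961,  27.36728658,   1.28124085,  89.16418413,
        -0.65866569,  63.55563452,  -4.76046468]), 'dq': array([ 0.02579187, -0.15273573,  0.00813387, -0.11197256, -0.10069547,
       -0.0524323 ,  0.08249217]), 'effort': array([ 1.97762383e-03, -5.96924794e+01,  1.60973087e+00, -2.81491435e+01,
        1.26185850e-02,  6.51425973e-03,  8.67154114e-06]), 'ee_pos': array([0.22357063, 0.63643441, 0.23052981]), 'ee_rot': array([ -85.52531508,   89.92025291, -104.87851533]), 'wrist_force': array([ 0.10329957, -1.07411964,  0.43405976]), 'wrist_torque': array([0.01566747, 0.00928933, 0.01258168]), 'finger_gap': 0.9982694377345852} -0.0187
```

View pics/scene0.png

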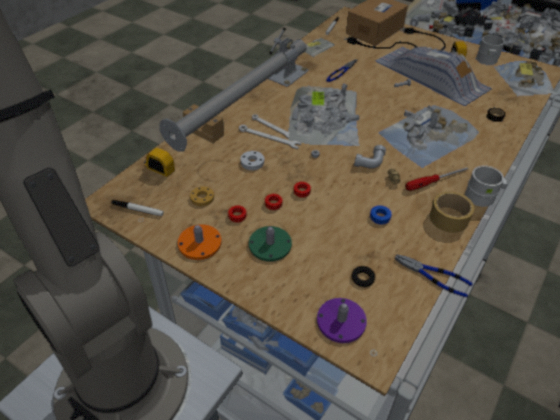

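View pics/top0.png

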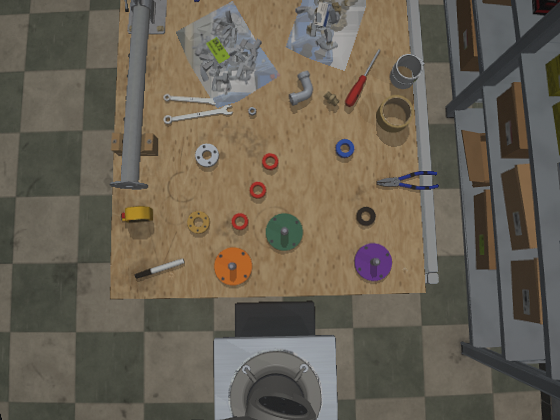

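View pics/wrist0.png

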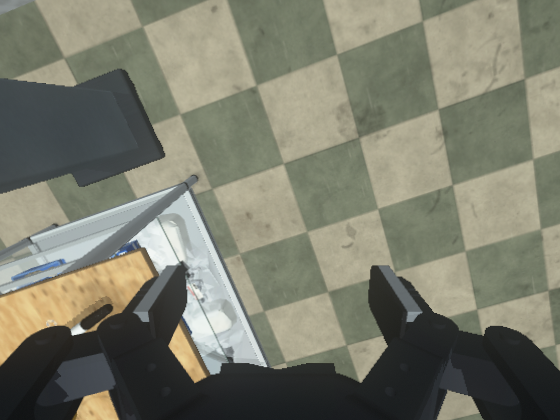

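```bash
cat > h.py <<'E'
from bench import manip
import cv2, numpy as np
from scipy.spatial.transform import Rotation as Ro
def K(i):
    f=210/np.tan(np.radians(i['vertical_fov']/2)); return np.array([[f,0,i['cx']],[0,f,i['cy']],[0,0,1]])
def ray(i,u,v,z):
    p=cv2.undistortPoints(np.array([[[u,v]]],float),K(i),i['dist'])[0,0]
    R=np.array(i['R']);t=np.array(i['t']); c=-R.T@t; d=R.T@np.array([p[0],p[1],1]); return c+d*(z-c[2])/d[2]
def proj(i,P):
    R=np.array(i['R']);t=np.array(i['t'])
    return cv2.projectPoints(np.asarray(P,float).reshape(-1,1,3),cv2.Rodrigues(R)[0],t,K(i),i['dist'])[0][:,0]
def crop(im,u0,v0,w,h,s,name):
    cv2.imwrite(name,cv2.resize(im[v0:v0+h,u0:u0+w],None,fx=s,fy=s,interpolation=cv2.INTER_CUBIC))
def circ(x,y,z,r,n=40):
    a=np.linspace(0,2*np.pi,n); return np.c_[x+r*np.cos(a),y+r*np.sin(a),np.full(n,z)]
def draw(im,i,rings,u0,v0,w,h,s,name):
    o=cv2.resize(im[v0:v0+h,u0:u0+w],None,fx=s,fy=s,interpolation=cv2.INTER_CUBIC)
    for x,y,z,r in rings:
        p=(proj(i,circ(x,y,z,r))-[u0,v0]+.5)*s-.5
        cv2.polylines(o,[np.round(p*8).astype(int).reshape(-1,1,2)],True,(255,0,255),1,cv2.LINE_AA,3)
    cv2.imwrite(name,o)
def move_to(target_R_yaw_unused=None): pass
E
python3 - <<'E'
from h import *
t=cv2.imread('pics/top0.png')
crop(t,170,130,200,150,4,'pics/t_a.png')
i=manip.camera_info('top')
for n,u,v,z in [('steel',207,155,.016),('brass',199,222,.014),('seal',366,216,.012),('red1',270,161,.018),('red2',258,190,.018),('red3',240,222,.018),('blue',345,148,.018),('arb',284,231,.012)]:
    print(n,ray(i,u,v,z).round(4), np.hypot(*ray(i,u,v,z)[:2]))
E
```

```text
steel [0.6373 0.1725 0.016 ] 0.6601866862635904
brass [0.4562 0.194  0.014 ] 0.4957384410355775
seal [ 0.4636 -0.2508  0.012 ] 0.5270819328086143
red1 [0.6168 0.0026 0.018 ] 0.6167732080912989
red2 [0.5384 0.036  0.018 ] 0.5395983481201055
red3 [0.4538 0.0848 0.018 ] 0.4616173903534744
blue [ 0.6491 -0.2011  0.018 ] 0.6795335807068787
arb [ 0.4281 -0.031   0.012 ] 0.42921960354100686
```

View pics/t_a.png

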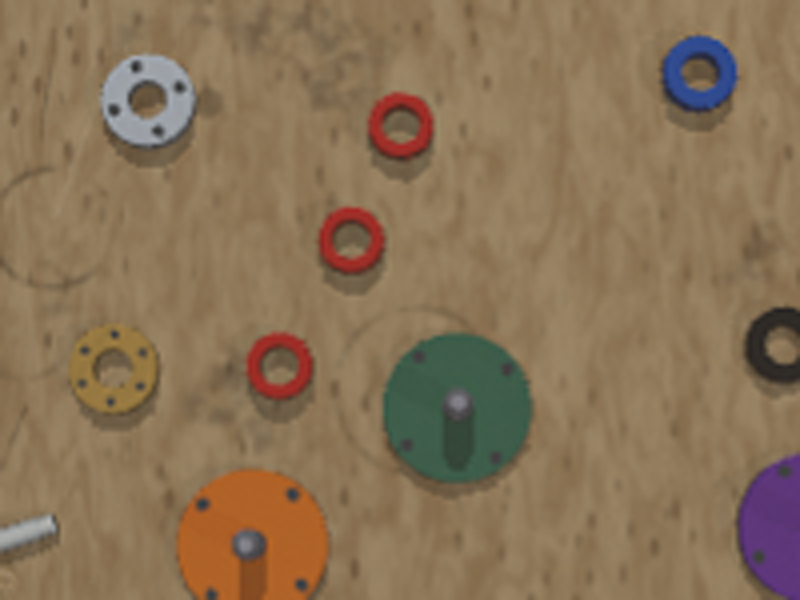

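```bash
cat > fit.py <<'E'
from h import *
def sil(i,x,y,z0,z1,r,s=8):
    p=np.r_[proj(i,circ(x,y,z0,r)),proj(i,circ(x,y,z1,r))]
    return cv2.convexHull(p.astype(np.float32))
def hullc(p):
    m=cv2.moments(p); return np.array([m['m10']/m['m00'],m['m01']/m['m00']]),m['m00']
def fit(im,i,u,v,lo,hi,z0,z1,r,win=26):
    """HSV mask -> largest blob hull centroid vs cylinder silhouette hull centroid"""
    u0,v0=max(0,int(u)-win),max(0,int(v)-win)
    c=cv2.resize(im[v0:v0+2*win,u0:u0+2*win],None,fx=8,fy=8,interpolation=cv2.INTER_CUBIC)
    h=cv2.cvtColor(c,cv2.COLOR_BGR2HSV).astype(int)
    hh=(h[...,0]+60)%180
    m=((hh>=lo[0])&(hh<=hi[0])&(h[...,1]>=lo[1])&(h[...,1]<=hi[1])&(h[...,2]>=lo[2])&(h[...,2]<=hi[2])).astype(np.uint8)
    m=cv2.morphologyEx(m,cv2.MORPH_OPEN,np.ones((9,9)))
    cs,_=cv2.findContours(m,cv2.RETR_EXTERNAL,cv2.CHAIN_APPROX_NONE)
    cc=cv2.convexHull(max(cs,key=cv2.contourArea)).astype(np.float32)
    q,A=hullc(cc); q=(q+.5)/8-.5+[u0,v0]; A/=64
    P=ray(i,q[0],q[1],(z0+z1)/2)
    for _ in range(4):
        s,As=hullc(sil(i,P[0],P[1],z0,z1,r))
        P=P+ray(i,*q,z1)-ray(i,*s,z1)
    return P[:2],q,A,As
E
python3 - <<'E'
from fit import *
t=cv2.imread('pics/top0.png'); i=manip.camera_info('top')
s0=cv2.imread('pics/scene0.png'); si=manip.camera_info('scene')
hs=cv2.cvtColor(t,cv2.COLOR_BGR2HSV)
for n,(u,v) in dict(steel=(198,155),brass=(191,222),seal=(358,216),red=(264,161),grn=(300,231),wood=(320,200),wood2=(225,185)).items(): print(n,hs[v,u])
hs=cv2.cvtColor(s0,cv2.COLOR_BGR2HSV)
for n,(u,v) in dict(steel=(244,160),brass=(194,196),seal=(355,276),red=(296,188),grn=(285,250),wood=(320,240)).items(): print(n,hs[v,u])
E
```

```text
steel [106  17 164]
brass [ 19 144 149]
seal [15 52 49]
red [  2 189 154]
grn [71 83 92]
wood [ 18 108 137]
wood2 [ 17 101 139]
steel [106  19 144]
brass [ 20 159 130]
seal [30 12 21]
red [  1 219 128]
grn [ 76 131  72]
wood [ 17 107 131]
```

Run:
```python
from fit import *
t=cv2.imread('pics/top0.png'); i=manip.camera_info('top')
s0=cv2.imread('pics/scene0.png'); si=manip.camera_info('scene')
# hue shifted +60
C=dict(steel=((0,0,95),(250,60,255),.016,.032),brass=((70,128,60),(90,255,255),0.014,.030),seal=((0,0,0),(250,255,68),.012,.026),
 red=((50,150,60),(68,255,255),.018,.022),grn=((115,60,30),(155,255,255),.012,.05))
T=dict(steel=(207,155),brass=(199,222),seal=(366,216),red=(270,161),grn=(284,231))
S=dict(steel=(252,160),brass=(202,196),seal=(363,276),red=(302,188),grn=(270,243))
for n in C:
    lo,hi,h,r=C[n]
    for nm,im,ii,P in (('top',t,i,T),('scene',s0,si,S)):
        x,q,A,As=fit(im,ii,*P[n],lo,hi,0,h,r,win=30 if n=='grn' else 18)
        print(n,nm,x.round(4),q.round(1),round(A),round(As), round(np.hypot(*x),4))
```

```text
steel top [0.6407 0.1752] [206.4 154.4] 441 460 0.6642
steel scene [0.6452 0.1785] [251.9 158.2] 317 391 0.6694
brass top [0.4576 0.198 ] [197.9 221.8] 385 415 0.4986
brass scene [0.4569 0.1975] [201.5 195.8] 399 413 0.4978
seal top [ 0.4645 -0.2505] [365.5 215.9] 275 310 0.5277
seal scene [ 0.4627 -0.2513] [362.8 276.3] 404 447 0.5265
red top [0.6188 0.0034] [269.7 160.9] 205 226 0.6189
red scene [0.6179 0.0029] [301.6 188.9] 229 251 0.6179
grn top [ 0.4272 -0.0304] [283.8 231.5] 1039 1117 0.4283
grn scene [ 0.4265 -0.0308] [269.7 243.3] 1143 1277 0.4277
```

```bash
cat > plan.py <<'E'
from h import *
def pose():
    s=manip.sense(); return s['ee_pos'],Ro.from_euler('xyz',s['ee_rot'],degrees=True),s
def Rd(yaw): # tool x down; jaw axis (tool y) at yaw from world x
    a=np.radians(yaw); x=np.array([0,0,-1.]); y=np.array([np.cos(a),np.sin(a),0]); return Ro.from_matrix(np.c_[x,y,np.cross(x,y)])
def plan(pos,yaw):
    p,R,s=pose(); T=Rd(yaw)
    d=R.inv().apply(np.array(pos)-p)/.25
    w=(R.inv()*T).as_rotvec()/(2*np.pi)
    print('pos',p.round(4),'shift',d.round(4),'turn',w.round(4),'|mm|',round(np.linalg.norm(d)*250),'deg',round(np.linalg.norm(w)*360))
def st():
    p,R,s=pose(); M=R.as_matrix(); j=M[:,1]
    print('t',round(s['time_s'],2),'p',p.round(4),'down',M[:,0].round(3),'jawyaw',round(np.degrees(np.arctan2(j[1],j[0])),2),'F',s['wrist_force'].round(1),'gap',round(s['finger_gap'],3),'q',s['joint_positions'].round(0))
E
python3 - <<'E'
from plan import *
st(); print(pose()[1].as_matrix().round(3))
for y in (90,-90,-20,160): plan([.56,.2,.2],y)
E
```

```text
t 0.15 p [0.2236 0.6364 0.2305] down [-0.    -0.001 -1.   ] jawyaw 70.65 F [ 0.1 -1.1  0.4] gap 0.998 q [-77.  27.   1.  89.  -1.  64.  -5.]
[[-0.     0.331  0.943]
 [-0.001  0.943 -0.331]
 [-1.    -0.001  0.   ]]
pos [0.2236 0.6364 0.2305] shift [ 0.124  -1.201   1.8482] turn [-0.0538 -0.      0.0002] |mm| 552 deg 19
pos [0.2236 0.6364 0.2305] shift [ 0.124  -1.201   1.8482] turn [4.462e-01 3.000e-04 0.000e+00] |mm| 552 deg 161
pos [0.2236 0.6364 0.2305] shift [ 0.124  -1.201   1.8482] turn [2.518e-01 2.000e-04 2.000e-04] |mm| 552 deg 91
pos [0.2236 0.6364 0.2305] shift [ 0.124  -1.201   1.8482] turn [-2.482e-01 -2.000e-04  2.000e-04] |mm| 552 deg 89
```

Run:
```python
from plan import *
plan([.40,.32,.23],45); plan([.56,.15,.22],45)
p,R,s=pose();i=manip.camera_info('wrist'); c=-np.array(i['R']).T@i['t']; print(R.inv().apply(c-p), R.inv().apply(np.array(i['R'])[2]))
```

```text
pos [0.2236 0.6364 0.2305] shift [ 0.0036 -0.9603  1.0853] turn [0.0712 0.0001 0.0002] |mm| 362 deg 26
pos [0.2236 0.6364 0.2305] shift [ 0.0443 -1.3898  1.9145] turn [0.0712 0.0001 0.0002] |mm| 592 deg 26
[-0.14237024 -0.00190002 -0.07677009] [9.54207343e-01 3.49164217e-04 2.99145826e-01]
```

Emit:
send_rows:
  commands:
    - [[0,-0.9,0.98],[0.07,0,0]]
    - [[0,-0.9,0.98],[0.07,0,0]]
    - [[0,-0.9,0.98],[0.07,0,0]]
    - [[0,-0.9,0.98],[0.07,0,0]]
    - [[0,-0.9,0.98],[0.07,0,0]]
    - [[0,-0.9,0.98],[0.07,0,0]]
    - [[0,-0.9,0.98],[0.07,0,0]]
    - [[0,-0.9,0.98],[0.07,0,0]]
  hand: 1
  newtons: 40

```text
time_s: 0.95
ee_pos: [0.383, 0.338, 0.2313]
ee_rot: [-26.7, 89.9, -71.7]
wrist_force: [-0.0, 0.4, -0.3]
finger_gap: 1.001
```

Run:
```python
from plan import *
st(); plan([.60,.175,.2],45); plan([.62,.175,.15],45)
```

```text
t 0.95 p [0.383  0.338  0.2313] down [ 0.001 -0.002 -1.   ] jawyaw 44.96 F [-0.   0.4 -0.3] gap 1.001 q [-59.  12.  13. 112.  -3.  57.  -0.]
pos [0.383  0.338  0.2313] shift [0.127  0.1534 1.0745] turn [-0.0001  0.0003  0.0001] |mm| 273 deg 0
pos [0.383  0.338  0.2313] shift [0.3271 0.2102 1.1307] turn [-0.0001  0.0003  0.0001] |mm| 299 deg 0
```

Emit:
send_rows:
  commands:
    - [[0.06,0.08,0.5],[0,0,0]]
    - [[0.12,0.15,1.0],[0,0,0]]
    - [[0.25,0.2,1.0],[0,0,0]]
    - [[0.36,0.23,1.0],[0,0,0]]
    - [[0.36,0.23,1.0],[0,0,0]]
    - [[0.36,0.23,1.0],[0,0,0]]
    - [[0.36,0.23,1.0],[0,0,0]]
    - [[0.36,0.23,1.0],[0,0,0]]

```text
time_s: 1.75
ee_pos: [0.5983, 0.2096, 0.1405]
ee_rot: [-129.3, 89.9, -173.8]
wrist_force: [-0.4, -0.1, -0.0]
finger_gap: 0.996
```

Run:
```python
from plan import *
st(); i=manip.camera_info('wrist'); im=manip.capture('wrist'); cv2.imwrite('pics/w1.png',im)
draw(im,i,[(.6407,.1752,.016,.032),(.6407,.1752,.016,.013)],0,0,560,420,1,'pics/w1d.png')
```

```text
t 1.75 p [0.5983 0.2096 0.1405] down [-0.002 -0.    -1.   ] jawyaw 45.45 F [-0.4 -0.1 -0. ] gap 0.996 q [-37.  30.  17. 101. -11.  51.  30.]
```

View pics/w1d.png

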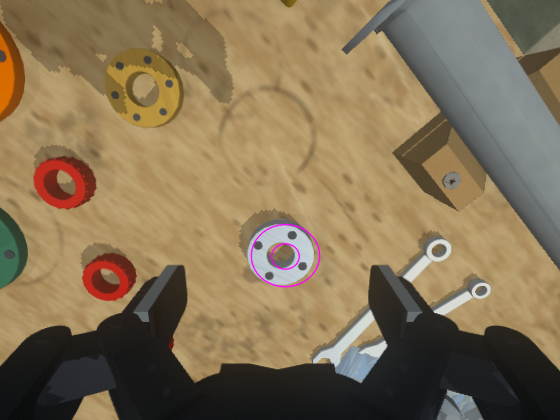

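```bash
cat > wf.py <<'E'
from plan import *
from fit import fit
C=dict(steel=((0,0,110),(250,60,255),.016,.032),brass=((70,128,60),(90,255,255),0.014,.030),seal=((0,0,0),(250,255,68),.012,.026),
 red=((50,150,60),(68,255,255),.018,.022),grn=((115,60,30),(155,255,255),.012,.05))
def wfit(n,xy,name,z=0,dz=0,win=50):
    st(); i=manip.camera_info('wrist'); im=manip.capture('wrist'); cv2.imwrite(name,im)
    lo,hi,h,r=C[n]; u,v=proj(i,[[xy[0],xy[1],z+h]])[0]
    x,q,A,As=fit(im,i,u,v,lo,hi,z,z+h,r,win); print(n,x.round(4),q.round(1),round(A),round(As))
    s=4; u0,v0=max(0,int(q[0])-70),max(0,int(q[1])-60)
    rr=[(x[0],x[1],z+h,r),(x[0],x[1],z,r)]+([(x[0],x[1],z+h,.013)] if n!='grn' else [(x[0],x[1],.058,.005),(x[0],x[1],.048,.01)])
    draw(im,i,rr,u0,v0,140,120,s,name.replace('.png','d.png')); return x
E
python3 - <<'E'
from wf import *
x=wfit('steel',(.638,.177),'pics/w2.png')
plan([x[0],x[1],.0],45)
E
```

```text
t 1.8 p [0.598  0.2105 0.1412] down [-0.001  0.001 -1.   ] jawyaw 45.53 F [-0.3 -0.2  0.4] gap 0.999 q [-37.  30.  17. 101. -11.  51.  30.]
steel [0.6385 0.1709] [279.3 254.4] 3271 3620
pos [0.5979 0.2108 0.1417] shift [ 0.5665 -0.0008  0.2284] turn [ 0.0016 -0.0002 -0.0001] |mm| 153 deg 1
```

View pics/w2d.png

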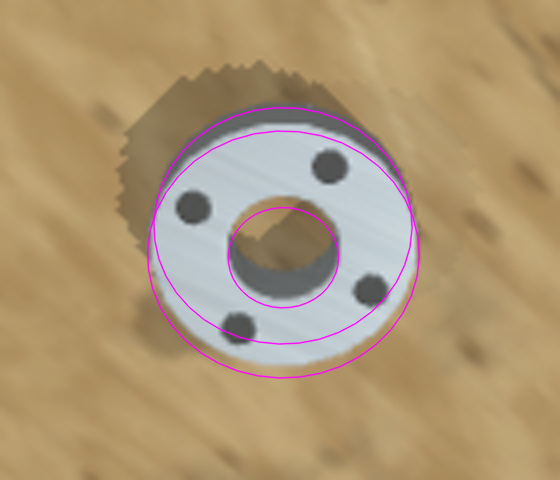

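```bash
cat >> wf.py <<'E'
from scipy.ndimage import map_coordinates
from scipy.optimize import minimize
def efit(im,i,rings,x0,rng=.006,step=.0005,sg=1.2):
    """rings: list of (dz,r,sign-less) rims; maximise mean normal colour step across projected rims"""
    L=cv2.GaussianBlur(im,(0,0),sg*.6).astype(float)
    def val(p): return np.stack([map_coordinates(L[...,k],[p[:,1],p[:,0]],order=1,mode='nearest') for k in range(3)],1)
    def sc(x,y):
        t=0
        for z,r in rings:
            f=.0012
            a=val(proj(i,circ(x,y,z,r-f,72))); b=val(proj(i,circ(x,y,z,r+f,72)))
            t+=np.linalg.norm(a-b,axis=1).mean()
        return t
    best=None
    for st_,rg in ((.001,rng),(.00025,.001)):
        g=np.arange(-rg,rg+1e-9,st_); c=x0 if best is None else best[1:]
        best=max((sc(c[0]+a,c[1]+b),c[0]+a,c[1]+b) for a in g for b in g)
    return np.array(best[1:]),best[0]
def we(n,xy,name,z=0,cam='wrist',im=None,rng=.006):
    h,r=C[n][2:]
    if cam=='wrist': st()
    i=manip.camera_info(cam)
    if im is None: im=manip.capture(cam)
    cv2.imwrite(name,im)
    rr=[(z+h,r),(z+h,.013)] if n!='grn' else [(.012,.05),(.058,.005)]
    x,s=efit(im,i,rr,xy,rng); print(n,cam,x.round(4),round(s,1))
    u,v=proj(i,[[x[0],x[1],z+h]])[0]
    w,hh,k=(140,120,4) if cam=='wrist' else (60,50,8)
    draw(im,i,[(x[0],x[1],a,b) for a,b in rr],max(0,int(u)-w//2),max(0,int(v)-hh//2),w,hh,k,name.replace('.png','d.png'))
    return x
E
python3 - <<'E'
from wf import *
x=we('steel',(.6367,.1727),'pics/w3.png')
plan([x[0],x[1],.0],45)
t=cv2.imread('pics/top0.png')
for n,g in dict(steel=(.6407,.175),brass=(.4575,.197),seal=(.4645,-.2505),red=(.6185,.0034),grn=(.4272,-.0304)).items(): we(n,g,f'pics/te_{n}.png',cam='top',im=t)
E
```

```text
t 1.85 p [0.5979 0.2108 0.1417] down [-0.     0.001 -1.   ] jawyaw 45.57 F [-0.4  0.3  0.8] gap 1.004 q [-37.  29.  17. 101. -11.  51.  30.]
steel wrist [0.637  0.1727] 216.7
pos [0.598  0.2109 0.142 ] shift [ 0.5677 -0.0008  0.2187] turn [ 0.0016 -0.0001 -0.0002] |mm| 152 deg 1
steel top [0.6397 0.1745] 90.8
brass top [0.458  0.1982] 31.1
seal top [ 0.4638 -0.2492] 77.4
red top [0.618  0.0032] 58.1
grn top [ 0.427  -0.0306] 56.1
```

View pics/w3d.png

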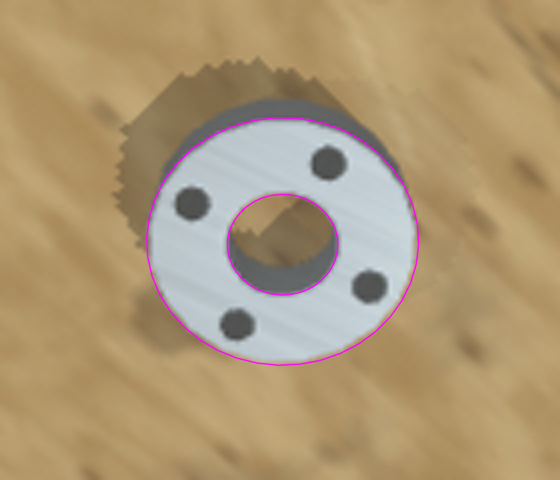

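View pics/te_grnd.png

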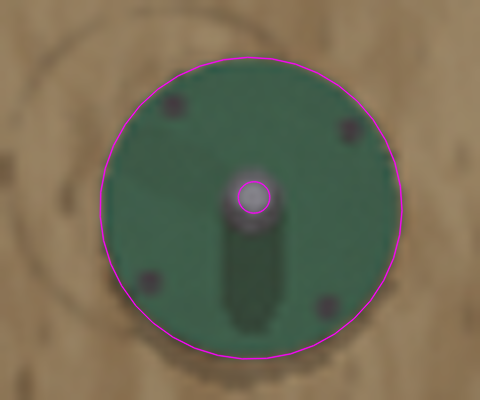

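Emit:
send_rows:
  commands:
    - [[0.1,0,0.11],[0.0016,0,0]]
    - [[0.2,0,0.219],[0.0016,0,0]]
    - [[0.33,0,0.219],[0.0016,0,0]]
    - [[0.43,0,0.219],[0.0016,0,0]]
    - [[0.5,0,0.219],[0.0016,0,0]]
    - [[0.54,0,0.219],[0.0016,0,0]]
    - [[0.566,0,0.219],[0.0016,0,0]]
    - [[0.566,0,0.219],[0.0016,0,0]]

```text
time_s: 2.7
ee_pos: [0.6377, 0.171, -0.0001]
ee_rot: [125.9, 90.0, 80.8]
wrist_force: [-1.1, 0.2, 1.1]
finger_gap: 1.003
```

Run:
```python
from wf import *
x=we('steel',(.6367,.1727),'pics/w4.png')
plan([x[0],x[1],.0],45)
```

```text
t 2.7 p [ 6.377e-01  1.710e-01 -1.000e-04] down [ 0.  0. -1.] jawyaw 44.9 F [-1.1  0.2  1.1] gap 1.003 q [-30.  42.  14. 100. -15.  39.  36.]
steel wrist [0.637  0.1727] 232.3
pos [6.382e-01 1.710e-01 5.000e-04] shift [ 0.002   0.0014 -0.0083] turn [-0.0003  0.     -0.0002] |mm| 2 deg 0
```

View pics/w4.png

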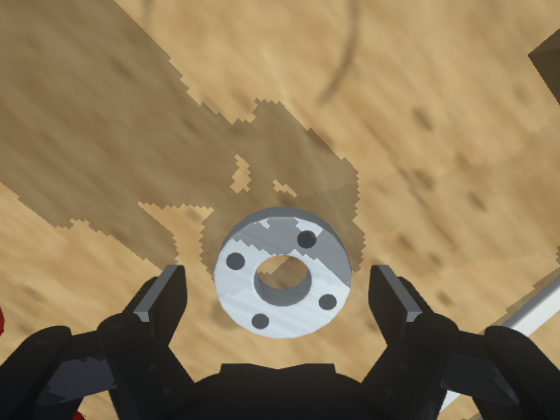

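Emit:
send_rows:
  commands:
    - [[0.002,0,-0.008],[0,0,0]]
    - [[0.002,0,-0.008],[0,0,0]]
    - [[0.002,0,-0.008],[0,0,0]]
    - [[0.002,0,-0.008],[0,0,0]]
    - [[0.002,0,-0.008],[0,0,0]]
    - [[0.002,0,-0.008],[0,0,0]]
    - [[0.002,0,-0.008],[0,0,0]]
    - [[0.002,0,-0.008],[0,0,0]]
  hand: 0
  newtons: 60

```text
time_s: 3.55
ee_pos: [0.6372, 0.1728, 0.0014]
ee_rot: [86.6, 89.9, 41.5]
wrist_force: [-3.3, 0.8, 9.6]
finger_gap: 0.717
```

Run:
```python
from wf import *
x=we('steel',(.6367,.1727),'pics/w5.png')
p,R,s=pose(); print(R.inv().apply([x[0]-p[0],x[1]-p[1],0]).round(4)); plan([x[0],x[1],.0],45)
```

```text
t 3.55 p [0.6372 0.1728 0.0014] down [ 0.002  0.002 -1.   ] jawyaw 44.87 F [-3.3  0.8  9.6] gap 0.717 q [-30.  42.  14. 100. -15.  39.  36.]
steel wrist [0.636  0.1717] 243.4
[-0.     -0.0017 -0.0001]
pos [0.6372 0.1729 0.0014] shift [ 0.0055 -0.0069 -0.0003] turn [-0.0004  0.     -0.0004] |mm| 2 deg 0
```

View pics/w5.png

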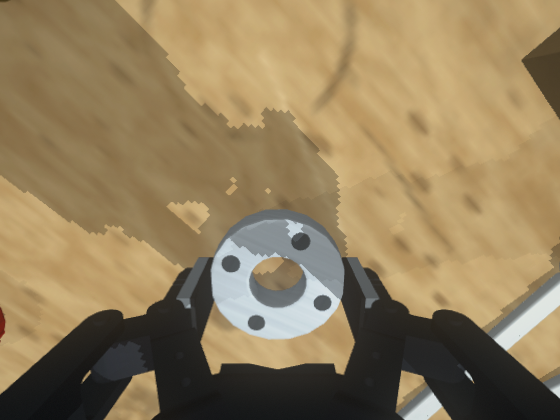

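Emit:
send_rows:
  commands:
    - [[0,0,0],[0,0,0]]
    - [[0,0,0],[0,0,0]]
    - [[-0.008,0,0],[0,0,0]]
    - [[-0.016,0,0],[0,0,0]]
    - [[-0.016,0,0],[0,0,0]]
    - [[-0.016,0,0],[0,0,0]]
    - [[-0.016,0,0],[0,0,0]]
    - [[-0.016,0,0],[0,0,0]]
  hand: 0.85

```text
time_s: 4.4
ee_pos: [0.6363, 0.1719, 0.0032]
ee_rot: [-120.0, 90.0, -165.1]
wrist_force: [0.5, 0.3, 0.3]
finger_gap: 0.847
```

Emit:
send_rows:
  commands:
    - [[0,0,0],[0,0,0]]
    - [[0,0,0],[0,0,0]]
    - [[0,0,0],[0,0,0]]
    - [[0,0,0],[0,0,0]]
    - [[0,0,0],[0,0,0]]
    - [[-0.02,0,0],[0,0,0]]
    - [[-0.06,0,0],[0,0,0]]
    - [[-0.1,0,0],[0,0,0]]
  hand: 0

```text
time_s: 5.2
ee_pos: [0.6361, 0.1718, 0.0287]
ee_rot: [-109.9, 90.0, -155.1]
wrist_force: [0.6, -0.2, -1.6]
finger_gap: 0.708
```

Run:
```python
from wf import *
x=we('steel',(.6365,.172),'pics/w6.png',z=.02)
p,R,s=pose(); print(R.inv().apply([x[0]-p[0],x[1]-p[1],0]).round(4))
```

```text
t 5.2 p [0.6361 0.1718 0.0287] down [-0.001 -0.    -1.   ] jawyaw 44.87 F [ 0.6 -0.2 -1.6] gap 0.708 q [-31.  40.  14. 100. -14.  42.  36.]
steel wrist [0.6367 0.1687] 255.6
[-0.     -0.0029  0.0019]
```

View pics/w6d.png

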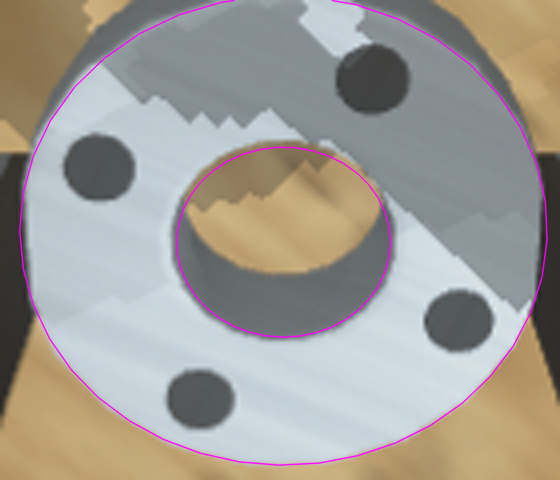

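```bash
cat >> wf.py <<'E'
def rel(x):
    p,R,s=pose(); r=R.inv().apply([x[0]-p[0],x[1]-p[1],0]); print('rel y,z mm',(r[1:]*1e3).round(1)); return r
E
python3 - <<'E'
from wf import *
im=cv2.imread('pics/w6.png')
for z in (.0235,.0255,.0275): rel(we('steel',(.6365,.172),'pics/w7.png',z=z,im=im))
plan([.427,-.0306,.12],45)
E
```

```text
t 5.25 p [0.6375 0.1722 0.0307] down [ 0.002  0.001 -1.   ] jawyaw 44.86 F [ 0.4 -0.1 -0.6] gap 0.705 q [-31.  40.  15. 100. -14.  42.  36.]
steel wrist [0.6375 0.1697] 257.5
rel y,z mm [-1.7  1.8]
t 5.25 p [0.6375 0.1722 0.0307] down [ 0.002  0.001 -1.   ] jawyaw 44.86 F [ 0.4 -0.1 -0.6] gap 0.705 q [-31.  40.  15. 100. -14.  42.  36.]
steel wrist [0.6365 0.1705] 242.3
rel y,z mm [-1.9  0.5]
t 5.25 p [0.6375 0.1722 0.0307] down [ 0.002  0.001 -1.   ] jawyaw 44.86 F [ 0.4 -0.1 -0.6] gap 0.705 q [-31.  40.  15. 100. -14.  42.  36.]
steel wrist [0.636  0.1717] 215.9
rel y,z mm [-1.3 -0.7]
pos [0.6375 0.1722 0.0307] shift [-0.3595 -1.1681 -0.0185] turn [-0.0004  0.0002 -0.0003] |mm| 306 deg 0
```

Emit:
send_rows:
  commands:
    - [[-0.15,-0.02,0],[0,0,0]]
    - [[-0.28,-0.1,0],[0,0,0]]
    - [[-0.34,-0.23,0],[0,0,0]]
    - [[-0.36,-0.37,0],[0,0,0]]
    - [[-0.36,-0.51,0],[0,0,0]]
    - [[-0.36,-0.65,0],[0,0,0]]
    - [[-0.36,-0.79,0],[0,0,0]]
    - [[-0.36,-0.91,0],[0,0,0]]

```text
time_s: 6.05
ee_pos: [0.4737, 0.0101, 0.1187]
ee_rot: [72.2, 90.0, 27.0]
wrist_force: [-0.5, -0.6, -1.9]
finger_gap: 0.703
```

Run:
```python
from wf import *
st();plan([.427,-.0306,.12],45)
```

```text
t 6.05 p [0.4737 0.0101 0.1187] down [ 0.  0. -1.] jawyaw 44.82 F [-0.5 -0.6 -1.9] gap 0.703 q [-25.  18.  19. 123.  -9.  40.  45.]
pos [0.4737 0.0101 0.1187] shift [-0.0052 -0.2473 -0.0163] turn [-0.0005  0.     -0.0001] |mm| 62 deg 0
```

Run:
```python
from wf import *
manip.capture('top'); 
i=manip.camera_info('wrist'); st(); im=manip.capture('wrist'); cv2.imwrite('pics/w8.png',im)
x=(.427,-.0306)
draw(im,i,[(*x,.012,.05),(*x,.058,.005),(*x,.048,.01)],0,0,560,420,1,'pics/w8d.png')
```

```text
t 6.1 p [0.4695 0.0061 0.1182] down [-0.004 -0.001 -1.   ] jawyaw 44.58 F [-5.2 -3.9 -2.7] gap 0.71 q [-25.  18.  19. 123.  -9.  40.  45.]
```

View pics/w8d.png

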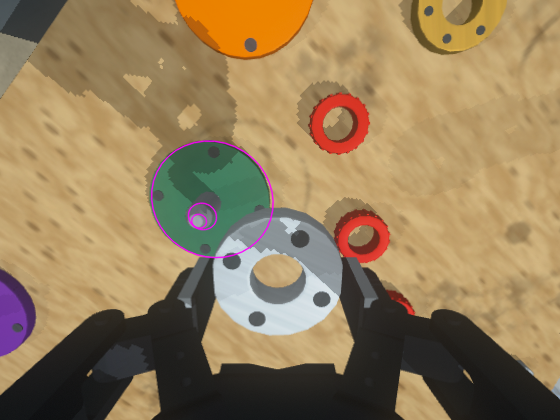

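```bash
cat >> wf.py <<'E'
def settle(n=5):
    for _ in range(n): manip.capture('top')
E
python3 - <<'E'
from wf import *
settle()
x=we('grn',(.427,-.0306),'pics/w9.png'); ra=rel(x)
im=cv2.imread('pics/w9.png'); p=pose()[0]
for d in (-.0,-.002,-.004,-.006): print(d);rr=rel(we('steel',p[:2],'pics/w10.png',z=p[2]+d,im=im))
E
```

```text
t 6.4 p [0.4763 0.0124 0.1186] down [ 0.001  0.    -1.   ] jawyaw 44.95 F [-0.5  0.8 -2.4] gap 0.709 q [-25.  18.  19. 123.  -9.  40.  45.]
grn wrist [ 0.4255 -0.0318] 151.1
rel y,z mm [-67.1  -4.5]
-0.0
t 6.45 p [0.4761 0.0124 0.1185] down [ 0.001  0.    -1.   ] jawyaw 44.95 F [ 0.2  0.8 -2. ] gap 0.709 q [-25.  18.  19. 123.  -9.  40.  45.]
steel wrist [0.4726 0.0137] 177.6
rel y,z mm [-1.6 -3.4]
-0.002
t 6.45 p [0.4761 0.0124 0.1185] down [ 0.001  0.    -1.   ] jawyaw 44.95 F [ 0.2  0.8 -2. ] gap 0.709 q [-25.  18.  19. 123.  -9.  40.  45.]
steel wrist [0.4744 0.0127] 199.2
rel y,z mm [-1.1 -1.4]
-0.004
t 6.45 p [0.4761 0.0124 0.1185] down [ 0.001  0.    -1.   ] jawyaw 44.95 F [ 0.2  0.8 -2. ] gap 0.709 q [-25.  18.  19. 123.  -9.  40.  45.]
steel wrist [0.4749 0.0117] 227.6
rel y,z mm [-1.4 -0.4]
-0.006
t 6.45 p [0.4761 0.0124 0.1185] down [ 0.001  0.    -1.   ] jawyaw 44.95 F [ 0.2  0.8 -2. ] gap 0.709 q [-25.  18.  19. 123.  -9.  40.  45.]
steel wrist [0.4756 0.0107] 252.1
rel y,z mm [-1.6  0.9]
```

View pics/w9d.png

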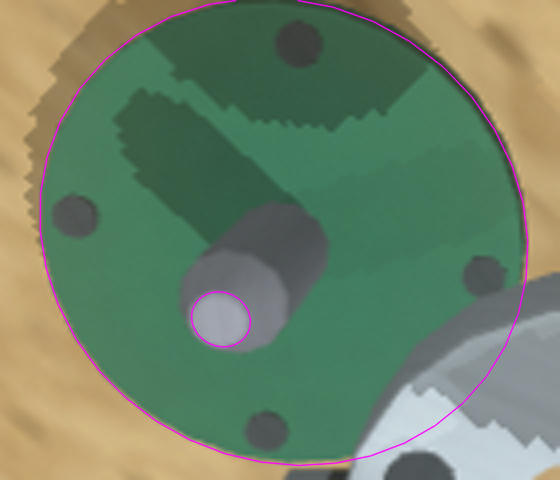

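Emit:
send_rows:
  commands:
    - [[0,-0.1,-0.009],[0,0,0]]
    - [[0,-0.2,-0.018],[0,0,0]]
    - [[0,-0.262,-0.018],[0,0,0]]
    - [[0.05,-0.262,-0.018],[0,0,0]]
    - [[0.11,-0.262,-0.018],[0,0,0]]
    - [[0.17,-0.262,-0.018],[0,0,0]]
    - [[0.19,-0.262,-0.018],[0,0,0]]
    - [[0.19,-0.262,-0.018],[0,0,0]]

```text
time_s: 7.25
ee_pos: [0.4256, -0.0314, 0.0704]
ee_rot: [-121.2, 89.9, -166.3]
wrist_force: [-0.2, 0.5, -1.7]
finger_gap: 0.714
```

Run:
```python
from wf import *
settle(3); st()
i=manip.camera_info('wrist');im=manip.capture('wrist'); cv2.imwrite('pics/w11.png',im)
s=manip.capture('scene');cv2.imwrite('pics/s11.png',cv2.resize(s[180:300,200:340],None,fx=5,fy=5,interpolation=cv2.INTER_CUBIC)); plan([.427,-.0306,.0155],45)
```

```text
t 7.4 p [ 0.4262 -0.0315  0.0713] down [ 0.001  0.    -1.   ] jawyaw 44.88 F [ 0.4  0.2 -2.4] gap 0.71 q [-19.  19.  18. 131. -11.  31.  52.]
pos [ 0.4261 -0.0314  0.0714] shift [ 0.2234  0.0047 -0.    ] turn [-0.0003  0.0001 -0.0002] |mm| 56 deg 0
```

View pics/w11.png

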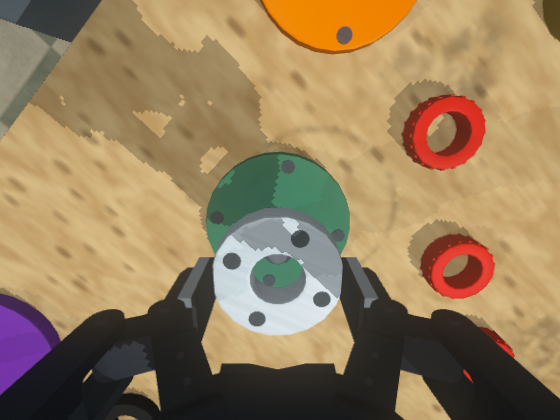

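View pics/s11.png

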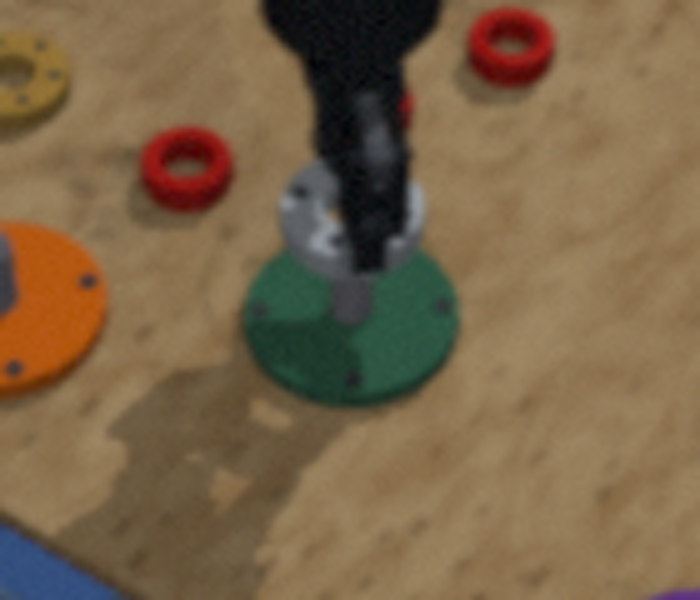

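Emit:
send_rows:
  commands:
    - [[0.02,0,0],[0,0,0]]
    - [[0.05,0,0],[0,0,0]]
    - [[0.08,0,0],[0,0,0]]
    - [[0.11,0,0],[0,0,0]]
    - [[0.14,0,0],[0,0,0]]
    - [[0.17,0,0],[0,0,0]]
    - [[0.195,0,0],[0,0,0]]
    - [[0.195,0,0],[0,0,0]]

```text
time_s: 8.3
ee_pos: [0.4249, -0.0316, 0.0212]
ee_rot: [-128.3, 89.9, -173.5]
wrist_force: [0.3, -0.7, -1.9]
finger_gap: 0.709
```

Run:
```python
from wf import *
settle(2); st()
im=manip.capture('wrist'); cv2.imwrite('pics/w12.png',im)
```

```text
t 8.4 p [ 0.4255 -0.0316  0.0219] down [-0. -0. -1.] jawyaw 44.86 F [ 0.1 -0.2 -2.2] gap 0.705 q [-16.  26.  14. 132. -15.  24.  55.]
```

View pics/w12.png

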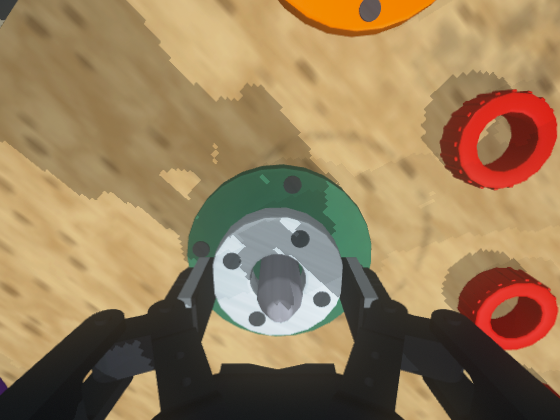

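Emit:
send_rows:
  commands:
    - [[0.008,0,0],[0,0,0]]
    - [[0.016,0,0],[0,0,0]]
    - [[0.024,0,0],[0,0,0]]
    - [[0.028,0,0],[0,0,0]]
    - [[0.03,0,0],[0,0,0]]
    - [[0.03,0,0],[0,0,0]]
    - [[0.03,0,0],[0,0,0]]
    - [[0.03,0,0],[0,0,0]]

```text
time_s: 9.25
ee_pos: [0.4258, -0.0315, 0.0161]
ee_rot: [111.6, 89.9, 66.4]
wrist_force: [-5.9, 0.6, 31.0]
finger_gap: 0.709
```

Emit:
send_rows:
  commands:
    - [[-0.005,0,0],[0,0,0]]
    - [[-0.005,0,0],[0,0,0]]
    - [[-0.005,0,0],[0,0,0]]
    - [[-0.005,0,0],[0,0,0]]
    - [[-0.05,0,0],[0,0,0]]
    - [[-0.15,0,0],[0,0,0]]
    - [[-0.3,0,0],[0,0,0]]
    - [[-0.45,0,0],[0,0,0]]
  hand: 1

```text
time_s: 10.05
ee_pos: [0.4248, -0.0318, 0.1285]
ee_rot: [-115.4, 89.9, -160.5]
wrist_force: [1.4, 0.3, -0.2]
finger_gap: 0.997
```

Run:
```python
from wf import *
settle(3)
rel(we('grn',(.426,-.031),'pics/w13x.png')) if 0 else None
x=we('steel',(.4265,-.031),'pics/w13.png',z=.012); rel(x)
plan([.464,-.2495,.12],45); plan([.464,-.2495,.12],0)
```

```text
t 10.2 p [ 0.4273 -0.0313  0.1296] down [ 0.005  0.001 -1.   ] jawyaw 44.87 F [0.4 0.  0.4] gap 1.002 q [-23.  13.  21. 128.  -7.  40.  48.]
steel wrist [ 0.4245 -0.0328] 246.9
rel y,z mm [-2.2 -0.1]
pos [ 0.4261 -0.0313  0.1282] shift [ 0.0324 -0.5085  0.7254] turn [-0.0003  0.0002 -0.0004] |mm| 222 deg 0
pos [ 0.4261 -0.0313  0.1282] shift [ 0.0324 -0.5085  0.7254] turn [ 0.1247  0.     -0.0004] |mm| 222 deg 45
```

View pics/w13.png

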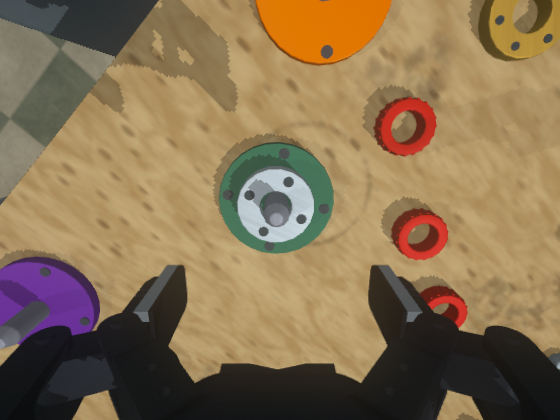

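Emit:
send_rows:
  commands:
    - [[0,-0.1,0.14],[0,0,0]]
    - [[0,-0.2,0.28],[0,0,0]]
    - [[0,-0.31,0.43],[0,0,0]]
    - [[0,-0.41,0.57],[0,0,0]]
    - [[0.02,-0.51,0.71],[0,0,0]]
    - [[0.05,-0.51,0.725],[0,0,0]]
    - [[0.05,-0.51,0.725],[0,0,0]]
    - [[0.05,-0.51,0.725],[0,0,0]]

```text
time_s: 11.05
ee_pos: [0.4621, -0.2484, 0.1134]
ee_rot: [-163.4, 89.8, 151.5]
wrist_force: [-0.4, -0.3, -0.5]
finger_gap: 0.997
```

Run:
```python
from wf import *
settle(2)
x=we('seal',(.464,-.25),'pics/w14.png',z=0); rel(x)
plan([x[0],x[1],.004],45)
```

```text
t 11.15 p [ 0.4628 -0.2482  0.1142] down [-0.001  0.001 -1.   ] jawyaw 44.99 F [ 0.2 -0.1 -0.2] gap 0.997 q [  2.  23.  24. 117. -14.  43.  80.]
seal wrist [ 0.462 -0.252] 190.7
rel y,z mm [-3.3  1.8]
pos [ 0.463  -0.2484  0.1145] shift [ 0.4419 -0.0133  0.0077] turn [-0.     -0.0001 -0.    ] |mm| 111 deg 0
```

View pics/w14.png

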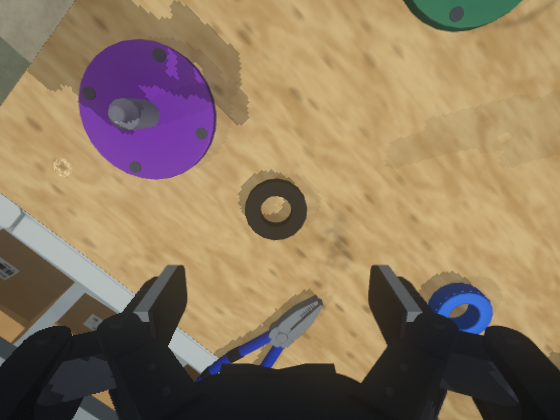

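View pics/w14d.png

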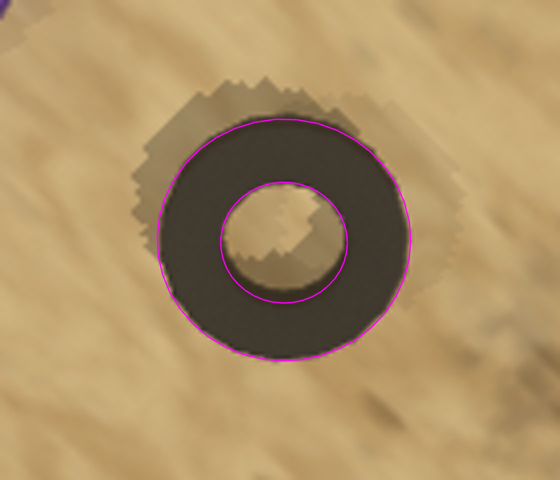

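Emit:
send_rows:
  commands:
    - [[0.1,-0.0065,0.0075],[0,0,0]]
    - [[0.22,-0.0065,0.0075],[0,0,0]]
    - [[0.33,-0.0065,0.0075],[0,0,0]]
    - [[0.4,-0.0065,0.0075],[0,0,0]]
    - [[0.43,-0.0065,0.0075],[0,0,0]]
    - [[0.445,-0.0065,0.0075],[0,0,0]]
    - [[0.445,-0.0065,0.0075],[0,0,0]]
    - [[0.445,-0.0065,0.0075],[0,0,0]]

```text
time_s: 12.0
ee_pos: [0.4639, -0.2526, 0.0042]
ee_rot: [26.4, 89.9, -18.8]
wrist_force: [0.1, -0.4, 0.2]
finger_gap: 0.997
```

Run:
```python
from wf import *
settle(2)
x=we('seal',(.463,-.251),'pics/w15.png',z=0); rel(x)
```

```text
t 12.1 p [ 0.4639 -0.2526  0.0042] down [ 0.002 -0.001 -1.   ] jawyaw 44.87 F [ 0.3 -0.1 -0.4] gap 0.997 q [  8.  34.  18. 119. -21.  30.  86.]
seal wrist [ 0.4618 -0.2518] 217.8
rel y,z mm [-0.8 -2. ]
```

View pics/w15d.png

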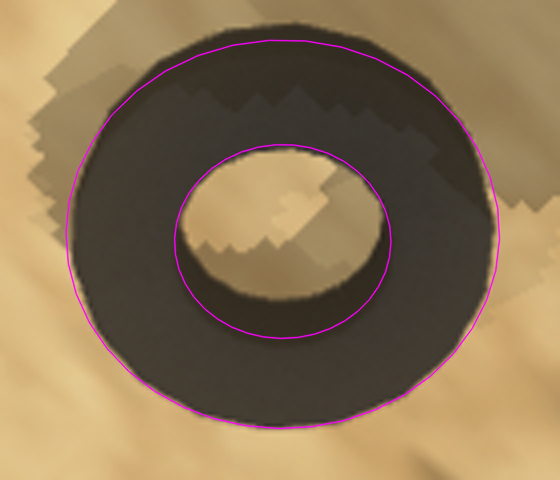

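Emit:
send_rows:
  commands:
    - [[0.003,0,-0.006],[0,0,0]]
    - [[0.003,0,-0.006],[0,0,0]]
    - [[0.003,0,-0.006],[0,0,0]]
    - [[0.003,0,-0.006],[0,0,0]]
    - [[0.003,0,-0.006],[0,0,0]]
    - [[0.003,0,-0.006],[0,0,0]]
    - [[0.003,0,-0.006],[0,0,0]]
    - [[0.003,0,-0.006],[0,0,0]]
  hand: 0
  newtons: 50

```text
time_s: 12.95
ee_pos: [0.4622, -0.2513, 0.0031]
ee_rot: [124.0, 90.0, 78.8]
wrist_force: [-1.7, 2.0, 7.1]
finger_gap: 0.573
```

Run:
```python
from wf import *
x=we('seal',(.463,-.251),'pics/w16.png',z=0); rel(x); plan([.464,-.2495,.12],45)
```

```text
t 12.95 p [ 0.4622 -0.2513  0.0031] down [ 0.     0.001 -1.   ] jawyaw 44.87 F [-1.7  2.   7.1] gap 0.573 q [  8.  34.  18. 119. -21.  30.  86.]
seal wrist [ 0.4608 -0.2525] 192.9
rel y,z mm [-1.9 -0.1]
pos [ 0.4621 -0.2513  0.003 ] shift [-4.678e-01  1.050e-02  2.000e-04] turn [-0.0003 -0.0001 -0.0001] |mm| 117 deg 0
```

View pics/w16.png

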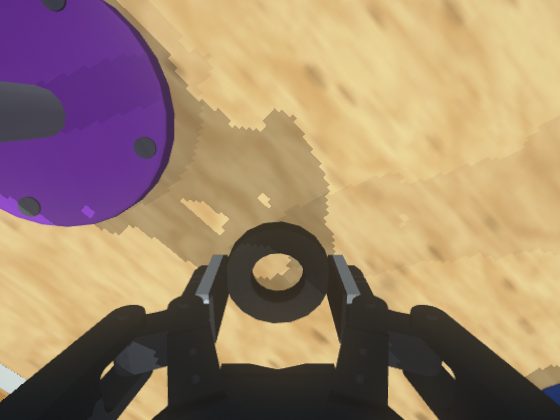

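Emit:
send_rows:
  commands:
    - [[-0.05,0,0],[0,0,0]]
    - [[-0.15,0,0],[0,0,0]]
    - [[-0.28,0,0],[0,0,0]]
    - [[-0.4,0.05,-0.08],[0,0,0]]
    - [[-0.46,0.13,-0.2],[0,0,0]]
    - [[-0.46,0.22,-0.33],[0,0,0]]
    - [[-0.46,0.28,-0.41],[0,0,0]]
    - [[-0.46,0.28,-0.41],[0,0,0]]

```text
time_s: 13.8
ee_pos: [0.4389, -0.1257, 0.118]
ee_rot: [144.2, 89.9, 99.4]
wrist_force: [-0.7, -0.6, -0.9]
finger_gap: 0.57
```

Run:
```python
from wf import *
settle(3)
x=we('steel',(.4255,-.032),'pics/w17.png',z=.012); rel(x)
plan([x[0],x[1],.12],45)
```

```text
t 13.95 p [ 0.4397 -0.1301  0.118 ] down [ 0.001 -0.    -1.   ] jawyaw 44.84 F [-0.8  0.5 -0.8] gap 0.568 q [-12.  17.  25. 125. -11.  40.  65.]
steel wrist [ 0.4248 -0.0332] 304.5
rel y,z mm [ 57.9 -79.5]
pos [ 0.4397 -0.1305  0.1179] shift [-0.0086  0.2316 -0.3181] turn [-0.0006  0.0001 -0.    ] |mm| 98 deg 0
```

View pics/w17.png

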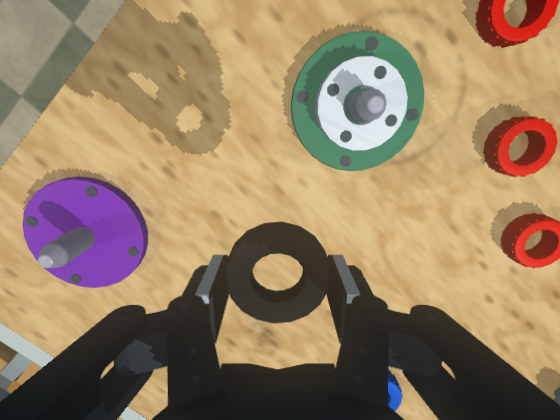

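View pics/w17d.png

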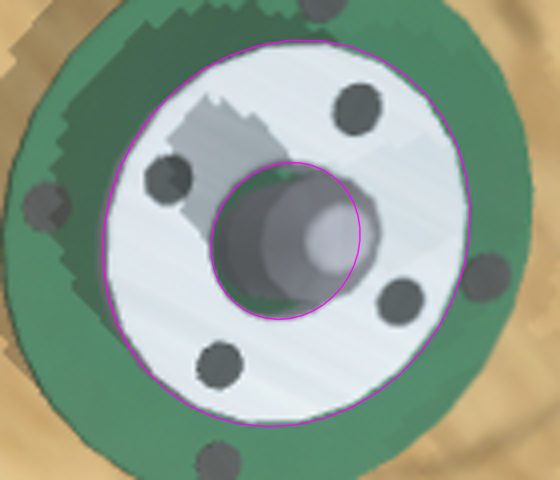

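Run:
```python
from wf import *
im=cv2.imread('pics/w17.png')
rel(we('grn',(.4255,-.032),'pics/w18.png',im=im))
plan([.4258,-.0315,.12],45)
```

```text
t 14.0 p [ 0.4397 -0.1305  0.1179] down [ 0.001 -0.001 -1.   ] jawyaw 44.78 F [ 0.4 -0.4 -0.3] gap 0.571 q [-12.  17.  25. 125. -11.  40.  65.]
grn wrist [ 0.4248 -0.0335] 165.1
rel y,z mm [ 57.7 -79.3]
pos [ 0.4397 -0.1305  0.1179] shift [-0.0087  0.2395 -0.3201] turn [-0.0006  0.0001 -0.    ] |mm| 100 deg 0
```

View pics/w18d.png

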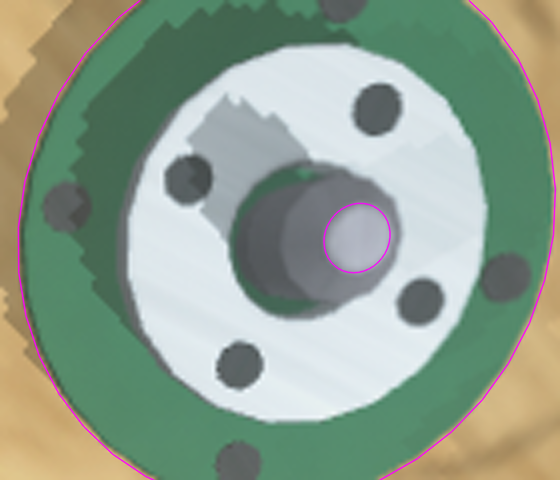

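Emit:
send_rows:
  commands:
    - [[0,0.08,-0.11],[0,0,0]]
    - [[0,0.17,-0.23],[0,0,0]]
    - [[0,0.238,-0.319],[0,0,0]]
    - [[0.03,0.238,-0.319],[0,0,0]]
    - [[0.09,0.238,-0.319],[0,0,0]]
    - [[0.15,0.238,-0.319],[0,0,0]]
    - [[0.19,0.238,-0.319],[0,0,0]]
    - [[0.19,0.238,-0.319],[0,0,0]]

```text
time_s: 14.8
ee_pos: [0.4246, -0.0322, 0.0689]
ee_rot: [-113.5, 89.8, -158.8]
wrist_force: [-0.3, -0.4, -0.4]
finger_gap: 0.574
```

Run:
```python
from wf import *
settle(3); st()
im=manip.capture('wrist'); crop(im,180,180,200,150,4,'pics/w19.png')
plan([.4258,-.0315,.032],45)
```

```text
t 14.95 p [ 0.4258 -0.0315  0.0703] down [ 0. -0. -1.] jawyaw 44.8 F [-0.2 -0.2 -0.5] gap 0.571 q [-22.  20.  21. 131. -13.  31.  54.]
pos [ 0.4258 -0.0313  0.0705] shift [ 0.1539 -0.0009  0.0005] turn [-0.0005  0.0001 -0.0001] |mm| 38 deg 0
```

View pics/w19.png

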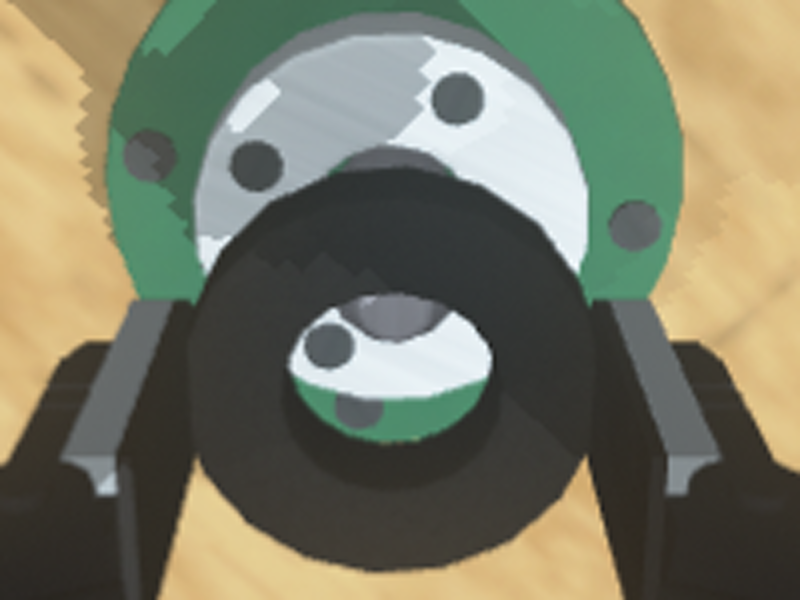

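Emit:
send_rows:
  commands:
    - [[0.025,0,0],[0,0,0]]
    - [[0.05,0,0],[0,0,0]]
    - [[0.075,0,0],[0,0,0]]
    - [[0.1,0,0],[0,0,0]]
    - [[0.12,0,0],[0,0,0]]
    - [[0.135,0,0],[0,0,0]]
    - [[0.145,0,0],[0,0,0]]
    - [[0.145,0,0],[0,0,0]]

```text
time_s: 15.8
ee_pos: [0.4252, -0.0309, 0.0335]
ee_rot: [-128.2, 90.0, -173.4]
wrist_force: [0.3, 0.2, -0.2]
finger_gap: 0.566
```

Emit:
send_rows:
  commands:
    - [[0.003,0,0],[0,0,0]]
    - [[0.006,0,0],[0,0,0]]
    - [[0.01,0,0],[0,0,0]]
    - [[0.013,0,0],[0,0,0]]
    - [[0.016,0,0],[0,0,0]]
    - [[0.016,0,0],[0,0,0]]
    - [[0.016,0,0],[0,0,0]]
    - [[0.016,0,0],[0,0,0]]

```text
time_s: 16.6
ee_pos: [0.4255, -0.0308, 0.0309]
ee_rot: [111.6, 89.9, 66.4]
wrist_force: [-4.7, 0.7, 21.8]
finger_gap: 0.569
```

Run:
```python
from wf import *
st()
im=manip.capture('wrist'); crop(im,180,180,200,150,4,'pics/w20.png')
```

```text
t 16.6 p [ 0.4255 -0.0308  0.0309] down [ 0.     0.001 -1.   ] jawyaw 44.85 F [-4.7  0.7 21.8] gap 0.569 q [-19.  25.  17. 132. -17.  26.  57.]
```

View pics/w20.png

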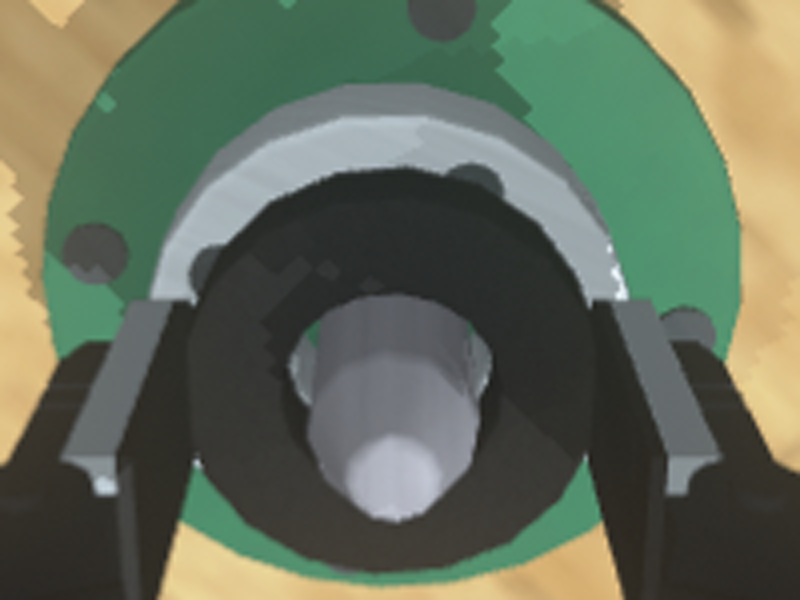

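Emit:
send_rows:
  commands:
    - [[-0.004,0,0],[0,0,0]]
    - [[-0.004,0,0],[0,0,0]]
    - [[-0.004,0,0],[0,0,0]]
    - [[-0.004,0,0],[0,0,0]]
    - [[-0.05,0,0],[0,0,0]]
    - [[-0.15,0,0],[0,0,0]]
    - [[-0.3,0,0],[0,0,0]]
    - [[-0.45,0,0],[0,0,0]]
  hand: 1

```text
time_s: 17.45
ee_pos: [0.4247, -0.0312, 0.1438]
ee_rot: [-107.5, 89.9, -152.6]
wrist_force: [0.4, 1.0, 0.8]
finger_gap: 0.999
```

Run:
```python
from wf import *
settle(3); st()
im=manip.capture('wrist'); cv2.imwrite('pics/w21.png',im)
plan([.457,.197,.12],45)
```

```text
t 17.6 p [ 0.4271 -0.0306  0.1449] down [ 0.005  0.002 -1.   ] jawyaw 44.87 F [-0.1  0.  -0.7] gap 1.0 q [-27.  11.  25. 128.  -7.  42.  48.]
pos [ 0.4259 -0.0306  0.1435] shift [ 0.0951  0.7303 -0.5574] turn [-0.0003  0.0002 -0.0004] |mm| 231 deg 0
```

View pics/w21.png

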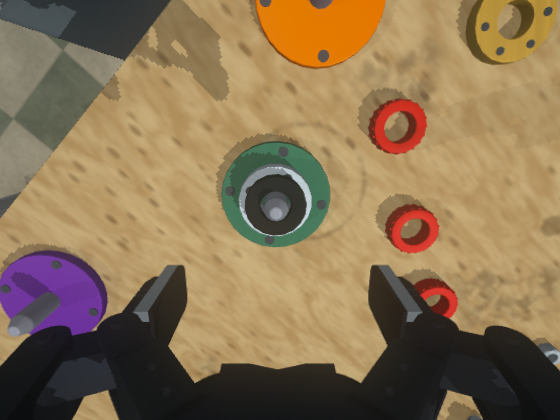

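Seal seated on the flange at (275,205). On to the brass flange.

Emit:
send_rows:
  commands:
    - [[0,0.15,-0.11],[0,0,0]]
    - [[0,0.3,-0.22],[0,0,0]]
    - [[0,0.45,-0.34],[0,0,0]]
    - [[0,0.6,-0.45],[0,0,0]]
    - [[0.05,0.73,-0.557],[0,0,0]]
    - [[0.1,0.73,-0.557],[0,0,0]]
    - [[0.13,0.73,-0.557],[0,0,0]]
    - [[0.13,0.73,-0.557],[0,0,0]]

```text
time_s: 18.45
ee_pos: [0.455, 0.1943, 0.108]
ee_rot: [-94.7, 89.7, -139.9]
wrist_force: [0.8, 0.0, 0.5]
finger_gap: 0.999
```

Run:
```python
from wf import *
settle(2)
x=we('brass',(.457,.197),'pics/w22.png',z=0); rel(x)
plan([x[0],x[1],.004],45)
```

```text
t 18.55 p [0.4562 0.1946 0.1095] down [-0.001 -0.001 -1.   ] jawyaw 44.71 F [ 0.3 -0.4  0.4] gap 0.996 q [-45.  21.  17. 120.  -9.  40.  24.]
brass wrist [0.4555 0.1955] 111.6
rel y,z mm [-0.4 -1.1]
pos [0.4566 0.195  0.1099] shift [ 0.4237 -0.0013 -0.0046] turn [-0.0008  0.      0.0001] |mm| 106 deg 0
```

View pics/w22d.png

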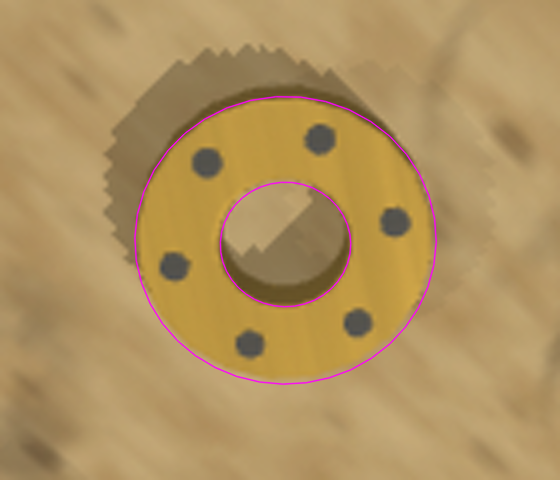

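Emit:
send_rows:
  commands:
    - [[0.1,0.005,-0.005],[0,0,0]]
    - [[0.22,0.005,-0.005],[0,0,0]]
    - [[0.32,0.005,-0.005],[0,0,0]]
    - [[0.38,0.005,-0.005],[0,0,0]]
    - [[0.41,0.005,-0.005],[0,0,0]]
    - [[0.422,0.005,-0.005],[0,0,0]]
    - [[0.422,0.005,-0.005],[0,0,0]]
    - [[0.422,0.005,-0.005],[0,0,0]]

```text
time_s: 19.4
ee_pos: [0.4571, 0.1985, 0.0051]
ee_rot: [77.4, 89.9, 32.2]
wrist_force: [0.3, 0.2, -0.0]
finger_gap: 1.004
```

Run:
```python
from wf import *
settle(2)
x=we('brass',(.4555,.1955),'pics/w23.png',z=0); rel(x)
```

```text
t 19.5 p [0.457  0.1986 0.0051] down [ 0.001  0.001 -1.   ] jawyaw 44.87 F [ 0.4 -0.3 -0.9] gap 0.999 q [-41.  32.  13. 123. -15.  27.  28.]
brass wrist [0.4552 0.1958] 126.3
rel y,z mm [-3.2  0.9]
```

View pics/w23.png

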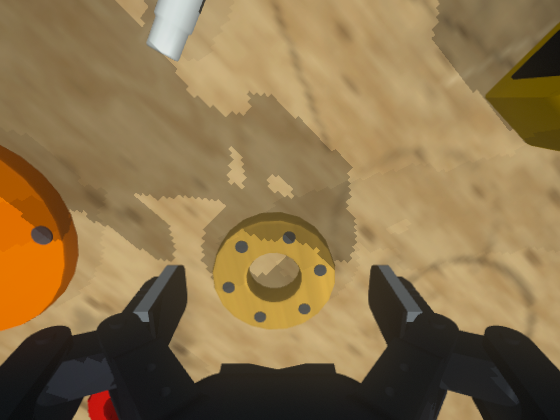

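Emit:
send_rows:
  commands:
    - [[0.004,-0.006,0.004],[0,0,0]]
    - [[0.004,-0.006,0.004],[0,0,0]]
    - [[0.004,-0.006,0.004],[0,0,0]]
    - [[0.004,-0.006,0.004],[0,0,0]]
    - [[0.004,-0.006,0.004],[0,0,0]]
    - [[0.004,-0.006,0.004],[0,0,0]]
    - [[0.004,-0.006,0.004],[0,0,0]]
    - [[0.004,-0.006,0.004],[0,0,0]]
  hand: 0
  newtons: 60

```text
time_s: 20.35
ee_pos: [0.4563, 0.1966, 0.0044]
ee_rot: [114.0, 90.0, 68.9]
wrist_force: [-2.9, -1.1, 14.7]
finger_gap: 0.662
```

Run:
```python
from wf import *
x=we('brass',(.4555,.1955),'pics/w24.png',z=0); rel(x); plan([.4256,-.0312,.12],45)
```

```text
t 20.35 p [0.4563 0.1966 0.0044] down [ 0.     0.001 -1.   ] jawyaw 44.88 F [-2.9 -1.1 14.7] gap 0.662 q [-41.  32.  13. 123. -15.  27.  28.]
brass wrist [0.455  0.1958] 142.9
rel y,z mm [-1.5 -0.4]
pos [0.4563 0.1966 0.0044] shift [-0.463  -0.7296  0.5588] turn [-0.0003 -0.     -0.0001] |mm| 257 deg 0
```

View pics/w24d.png

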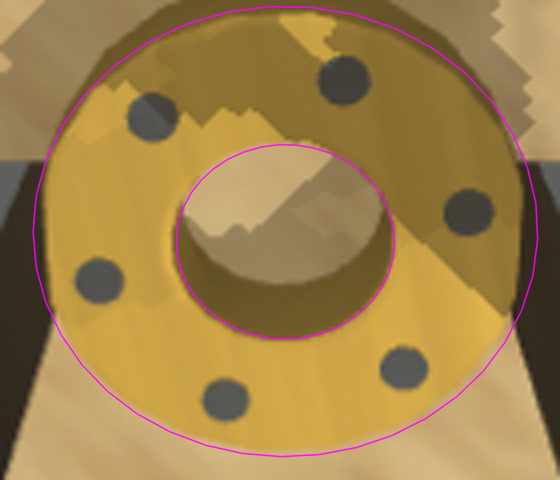

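Emit:
send_rows:
  commands:
    - [[-0.06,0,0],[0,0,0]]
    - [[-0.18,0,0],[0,0,0]]
    - [[-0.32,-0.04,0.03],[0,0,0]]
    - [[-0.42,-0.12,0.09],[0,0,0]]
    - [[-0.46,-0.22,0.17],[0,0,0]]
    - [[-0.46,-0.33,0.25],[0,0,0]]
    - [[-0.46,-0.44,0.34],[0,0,0]]
    - [[-0.46,-0.54,0.415],[0,0,0]]

```text
time_s: 21.2
ee_pos: [0.4327, 0.0261, 0.1182]
ee_rot: [-123.4, 90.0, -168.5]
wrist_force: [0.9, 0.7, -3.2]
finger_gap: 0.662
```

Run:
```python
from wf import *
settle(4); x=we('grn',(.4252,-.033),'pics/w25.png'); rel(x); plan([.4256,-.0312,.12],45)
```

```text
t 21.4 p [0.4332 0.0273 0.1182] down [-0.001  0.    -1.   ] jawyaw 44.76 F [ 0.2 -0.3 -3.5] gap 0.657 q [-30.  15.  21. 128.  -8.  39.  42.]
grn wrist [ 0.4237 -0.031 ] 96.6
rel y,z mm [-48.8  35.1]
pos [0.4335 0.0282 0.1182] shift [-0.0072 -0.1902  0.1462] turn [-0.0004 -0.0001 -0.    ] |mm| 60 deg 0
```

View pics/w25.png

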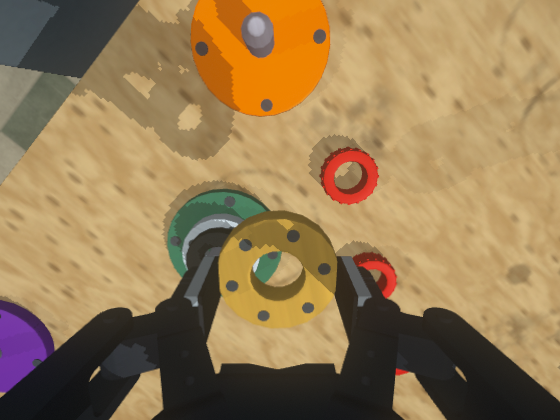

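View pics/w25d.png

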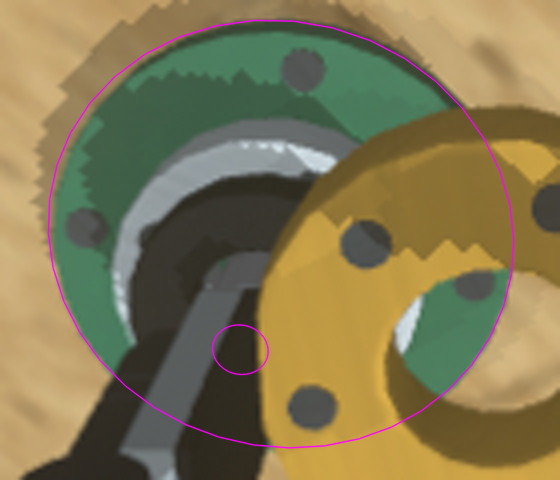

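Emit:
send_rows:
  commands:
    - [[0,-0.07,0.05],[0,0,0]]
    - [[0,-0.14,0.11],[0,0,0]]
    - [[0,-0.19,0.147],[0,0,0]]
    - [[0.03,-0.19,0.147],[0,0,0]]
    - [[0.09,-0.19,0.147],[0,0,0]]
    - [[0.15,-0.19,0.147],[0,0,0]]
    - [[0.18,-0.19,0.147],[0,0,0]]
    - [[0.18,-0.19,0.147],[0,0,0]]

```text
time_s: 22.25
ee_pos: [0.4253, -0.0306, 0.0722]
ee_rot: [-130.9, 89.9, -175.9]
wrist_force: [0.4, -0.3, -3.1]
finger_gap: 0.657
```

Run:
```python
from wf import *
settle(3); st()
im=manip.capture('wrist'); crop(im,180,180,200,150,4,'pics/w26.png')
plan([.4256,-.0312,.0445],45)
```

```text
t 22.4 p [ 0.4264 -0.0313  0.0736] down [ 0.001  0.    -1.   ] jawyaw 44.91 F [ 0.7  0.4 -3.1] gap 0.661 q [-22.  19.  21. 131. -13.  32.  54.]
pos [ 0.4265 -0.0314  0.0738] shift [ 0.117 -0.002 -0.003] turn [-0.0003  0.0001 -0.0001] |mm| 29 deg 0
```

View pics/w26.png

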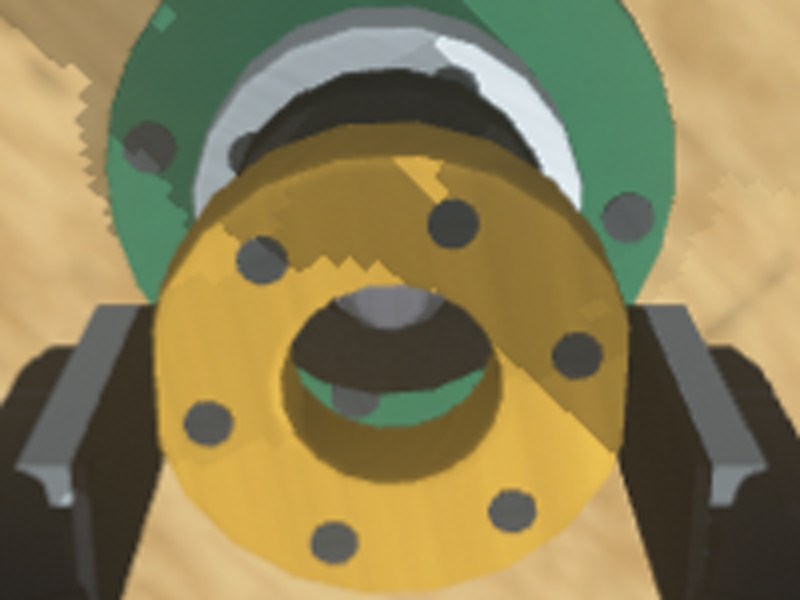

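Emit:
send_rows:
  commands:
    - [[0.02,-0.002,-0.003],[0,0,0]]
    - [[0.04,-0.002,-0.003],[0,0,0]]
    - [[0.06,-0.002,-0.003],[0,0,0]]
    - [[0.08,-0.002,-0.003],[0,0,0]]
    - [[0.095,-0.002,-0.003],[0,0,0]]
    - [[0.105,-0.002,-0.003],[0,0,0]]
    - [[0.108,-0.002,-0.003],[0,0,0]]
    - [[0.108,-0.002,-0.003],[0,0,0]]

```text
time_s: 23.25
ee_pos: [0.425, -0.0316, 0.0462]
ee_rot: [-131.0, 90.0, -176.1]
wrist_force: [-0.6, -0.8, -2.8]
finger_gap: 0.658
```

Emit:
send_rows:
  commands:
    - [[0.003,0,0],[0,0,0]]
    - [[0.006,0,0],[0,0,0]]
    - [[0.009,0,0],[0,0,0]]
    - [[0.012,0,0],[0,0,0]]
    - [[0.014,0,0],[0,0,0]]
    - [[0.014,0,0],[0,0,0]]
    - [[0.014,0,0],[0,0,0]]
    - [[0.014,0,0],[0,0,0]]

```text
time_s: 24.05
ee_pos: [0.4252, -0.0315, 0.0443]
ee_rot: [117.0, 89.9, 71.9]
wrist_force: [-7.5, -0.1, 26.3]
finger_gap: 0.662
```

Run:
```python
from wf import *
st()
im=manip.capture('wrist'); crop(im,180,180,200,150,4,'pics/w27.png')
```

```text
t 24.05 p [ 0.4252 -0.0315  0.0443] down [ 0.     0.001 -1.   ] jawyaw 44.84 F [-7.5 -0.1 26.3] gap 0.662 q [-20.  23.  18. 131. -16.  28.  56.]
```

View pics/w27.png

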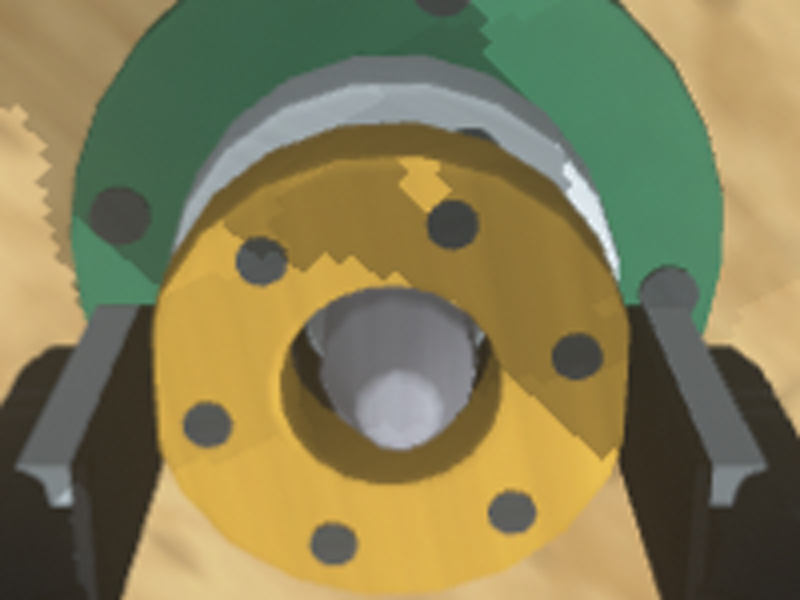

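Emit:
send_rows:
  commands:
    - [[-0.004,0,0],[0,0,0]]
    - [[-0.004,0,0],[0,0,0]]
    - [[-0.004,0,0],[0,0,0]]
    - [[-0.004,0,0],[0,0,0]]
    - [[-0.05,0,0],[0,0,0]]
    - [[-0.15,0,0],[0,0,0]]
    - [[-0.27,0,0],[0,0,0]]
    - [[-0.36,0,0],[0,0,0]]
  hand: 1

```text
time_s: 24.9
ee_pos: [0.4252, -0.0318, 0.1347]
ee_rot: [40.9, 89.9, -4.2]
wrist_force: [0.1, 0.3, -0.3]
finger_gap: 1.001
```

Run:
```python
from wf import *
settle(3); st()
im=manip.capture('wrist'); cv2.imwrite('pics/w28.png',im)
plan([.6165,.0015,.12],45)
```

```text
t 25.05 p [ 0.4261 -0.0314  0.1344] down [ 0.004  0.001 -1.   ] jawyaw 44.88 F [ 0.  -0.5 -0.2] gap 1.004 q [-26.  12.  24. 128.  -8.  41.  49.]
pos [ 0.4252 -0.0314  0.1333] shift [0.0545 0.6348 0.4467] turn [-0.0003  0.0001 -0.0002] |mm| 195 deg 0
```

View pics/w28.png

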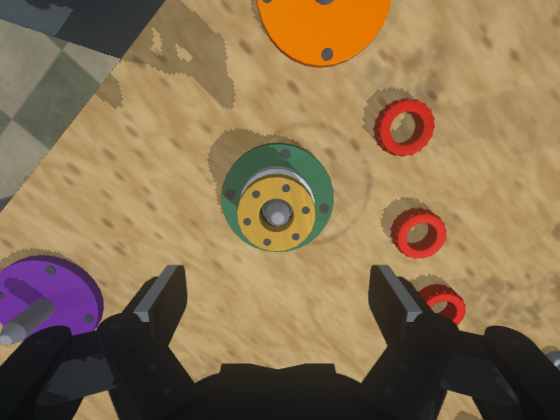

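Brass flange is flat on the stack, (277,212). Next, the farthest red collar.

Emit:
send_rows:
  commands:
    - [[0,0.13,0.09],[0,0,0]]
    - [[0,0.26,0.18],[0,0,0]]
    - [[0,0.39,0.27],[0,0,0]]
    - [[0,0.52,0.36],[0,0,0]]
    - [[0.04,0.63,0.445],[0,0,0]]
    - [[0.08,0.63,0.445],[0,0,0]]
    - [[0.08,0.63,0.445],[0,0,0]]
    - [[0.08,0.63,0.445],[0,0,0]]

```text
time_s: 25.9
ee_pos: [0.6132, 0.0001, 0.1116]
ee_rot: [-125.2, 89.8, -170.4]
wrist_force: [0.1, -0.1, 0.4]
finger_gap: 0.997
```

Run:
```python
from wf import *
settle(3)
x=we('red',(.6165,.0015),'pics/w29.png',z=0); rel(x)
plan([x[0],x[1],.008],45)
```

```text
t 26.05 p [6.144e-01 4.000e-04 1.132e-01] down [-0.  0. -1.] jawyaw 44.84 F [-0.  -0.   0.1] gap 0.998 q [-22.  31.  22. 105. -15.  48.  52.]
red wrist [0.6158 0.0015] 168.4
rel y,z mm [1.5 0.1]
pos [6.146e-01 5.000e-04 1.134e-01] shift [4.215e-01 5.700e-03 3.000e-04] turn [-0.0004  0.     -0.0001] |mm| 105 deg 0
```

View pics/w29.png

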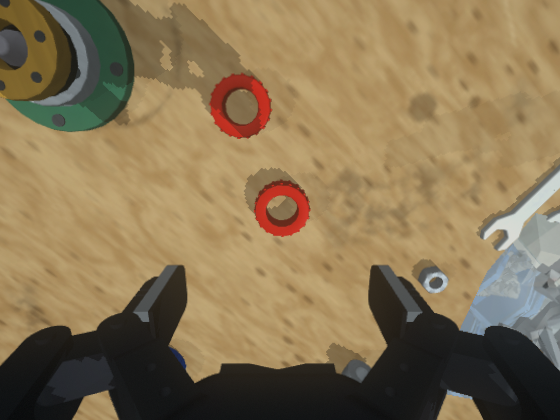

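View pics/w29d.png

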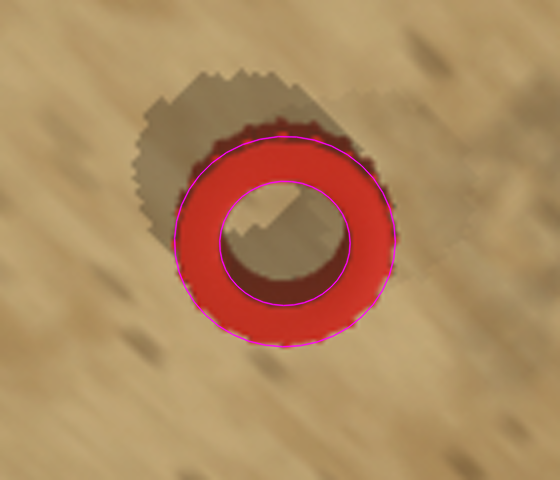

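Emit:
send_rows:
  commands:
    - [[0.1,0.012,0],[0,0,0]]
    - [[0.22,0.012,0],[0,0,0]]
    - [[0.32,0.012,0],[0,0,0]]
    - [[0.38,0.012,0],[0,0,0]]
    - [[0.41,0.012,0],[0,0,0]]
    - [[0.425,0.012,0],[0,0,0]]
    - [[0.425,0.012,0],[0,0,0]]
    - [[0.425,0.012,0],[0,0,0]]

```text
time_s: 26.9
ee_pos: [0.618, 0.0028, 0.0075]
ee_rot: [50.8, 89.9, 5.7]
wrist_force: [0.3, -0.3, -0.8]
finger_gap: 0.995
```

Run:
```python
from wf import *
settle(2)
x=we('red',(.6165,.0015),'pics/w30.png',z=0); rel(x)
```

```text
t 27.0 p [0.618  0.0028 0.0075] down [ 0.002  0.    -1.   ] jawyaw 44.87 F [ 0.7 -0.5  0.2] gap 0.999 q [-19.  39.  18. 106. -19.  37.  55.]
red wrist [0.6158 0.0018] 206.8
rel y,z mm [-2.3 -0.7]
```

View pics/w30d.png

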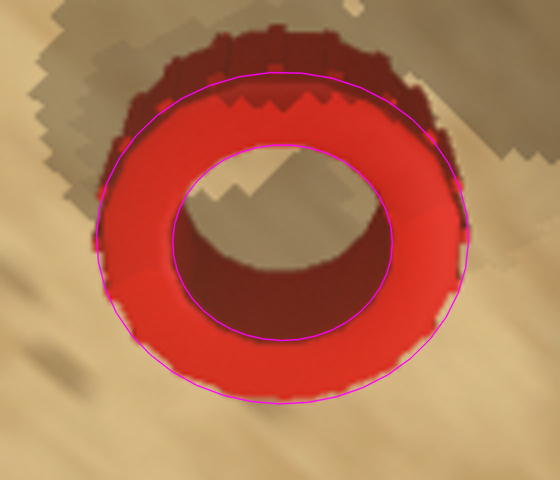

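Emit:
send_rows:
  commands:
    - [[0,-0.002,-0.003],[0,0,0]]
    - [[0,-0.002,-0.003],[0,0,0]]
    - [[0,-0.002,-0.003],[0,0,0]]
    - [[0,-0.002,-0.003],[0,0,0]]
    - [[0,-0.002,-0.003],[0,0,0]]
    - [[0,-0.002,-0.003],[0,0,0]]
    - [[0,-0.002,-0.003],[0,0,0]]
    - [[0,-0.002,-0.003],[0,0,0]]
  hand: 0
  newtons: 40

```text
time_s: 27.85
ee_pos: [0.6164, 0.0031, 0.0069]
ee_rot: [115.0, 90.0, 69.9]
wrist_force: [-2.5, 0.4, 5.1]
finger_gap: 0.483
```

Run:
```python
from wf import *
settle(1)
x=we('red',(.6165,.0015),'pics/w31.png',z=0); rel(x); plan([.4254,-.0314,.12],45)
```

```text
t 27.9 p [0.6164 0.003  0.0069] down [ 0.  0. -1.] jawyaw 44.87 F [-1.9 -0.4  5.2] gap 0.483 q [-19.  39.  18. 107. -19.  37.  55.]
red wrist [0.6155 0.0015] 198.6
rel y,z mm [-1.8  0.4]
pos [0.6165 0.0031 0.007 ] shift [-0.4523 -0.6388 -0.4415] turn [-0.0004 -0.     -0.    ] |mm| 225 deg 0
```

View pics/w31.png

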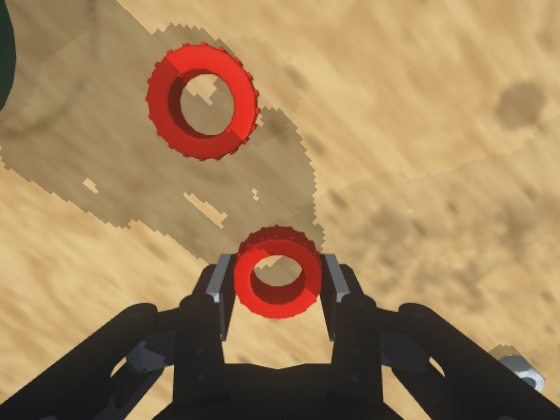

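Emit:
send_rows:
  commands:
    - [[-0.06,0,0],[0,0,0]]
    - [[-0.18,0,0],[0,0,0]]
    - [[-0.32,-0.04,-0.03],[0,0,0]]
    - [[-0.42,-0.14,-0.1],[0,0,0]]
    - [[-0.45,-0.26,-0.18],[0,0,0]]
    - [[-0.45,-0.36,-0.25],[0,0,0]]
    - [[-0.45,-0.42,-0.29],[0,0,0]]
    - [[-0.45,-0.42,-0.29],[0,0,0]]

```text
time_s: 28.75
ee_pos: [0.4882, -0.0204, 0.1196]
ee_rot: [-161.1, 89.9, 153.6]
wrist_force: [1.0, -0.2, -0.2]
finger_gap: 0.483
```

Run:
```python
from wf import *
settle(3)
x=we('brass',(.4252,-.033),'pics/w32.png',z=.04); rel(x); plan([.4258,-.0315,.12],45)
im=cv2.imread('pics/w32.png'); x=we('grn',(.4252,-.033),'pics/w33.png',im=im); rel(x)
```

```text
t 28.9 p [ 0.4922 -0.0194  0.1197] down [ 0.002  0.    -1.   ] jawyaw 44.89 F [-0.4 -0.2 -0.3] gap 0.485 q [-24.  20.  23. 121. -12.  41.  51.]
brass wrist [ 0.424  -0.0318] 181.5
rel y,z mm [-57.2 -39.5]
pos [ 0.4923 -0.0193  0.1195] shift [-0.0024 -0.2228 -0.1533] turn [-0.0003  0.0002 -0.0002] |mm| 68 deg 0
t 28.95 p [ 0.4923 -0.0193  0.1195] down [ 0.002  0.    -1.   ] jawyaw 44.9 F [ 0.7 -0.6 -1.3] gap 0.481 q [-24.  20.  23. 121. -12.  41.  51.]
grn wrist [ 0.4252 -0.0325] 137.6
rel y,z mm [-56.8 -38. ]
```

View pics/w32.png

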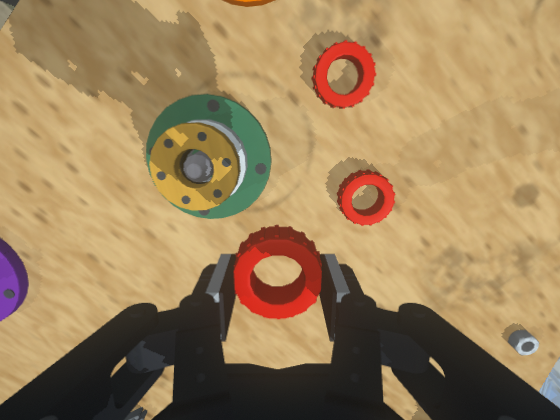

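View pics/w33d.png

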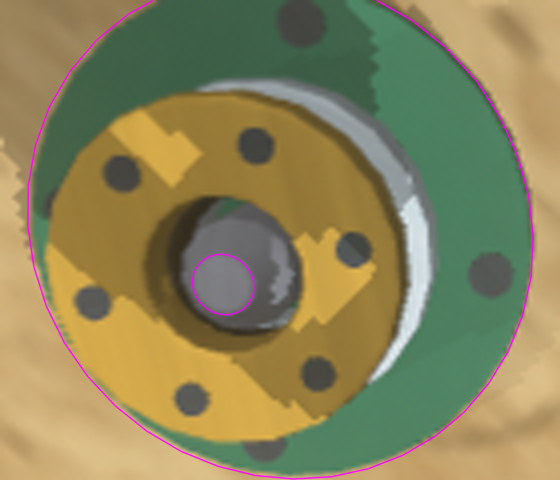

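Emit:
send_rows:
  commands:
    - [[0,-0.08,-0.05],[0,0,0]]
    - [[0,-0.16,-0.11],[0,0,0]]
    - [[0,-0.222,-0.154],[0,0,0]]
    - [[0.05,-0.222,-0.154],[0,0,0]]
    - [[0.1,-0.222,-0.154],[0,0,0]]
    - [[0.15,-0.222,-0.154],[0,0,0]]
    - [[0.19,-0.222,-0.154],[0,0,0]]
    - [[0.19,-0.222,-0.154],[0,0,0]]

```text
time_s: 29.75
ee_pos: [0.4243, -0.0316, 0.0705]
ee_rot: [-115.6, 89.9, -160.7]
wrist_force: [0.5, -0.6, 0.1]
finger_gap: 0.481
```

Run:
```python
from wf import *
settle(3); st()
im=manip.capture('wrist'); crop(im,180,180,200,150,4,'pics/w34.png')
plan([.4258,-.0315,.061],45)
```

```text
t 29.9 p [ 0.4248 -0.0316  0.0718] down [ 0. -0. -1.] jawyaw 44.86 F [ 0.  -0.3 -0.8] gap 0.489 q [-23.  20.  22. 131. -14.  32.  55.]
pos [ 0.4249 -0.0316  0.0719] shift [0.0437 0.0027 0.0024] turn [-0.0004  0.0001 -0.0001] |mm| 11 deg 0
```

View pics/w34.png

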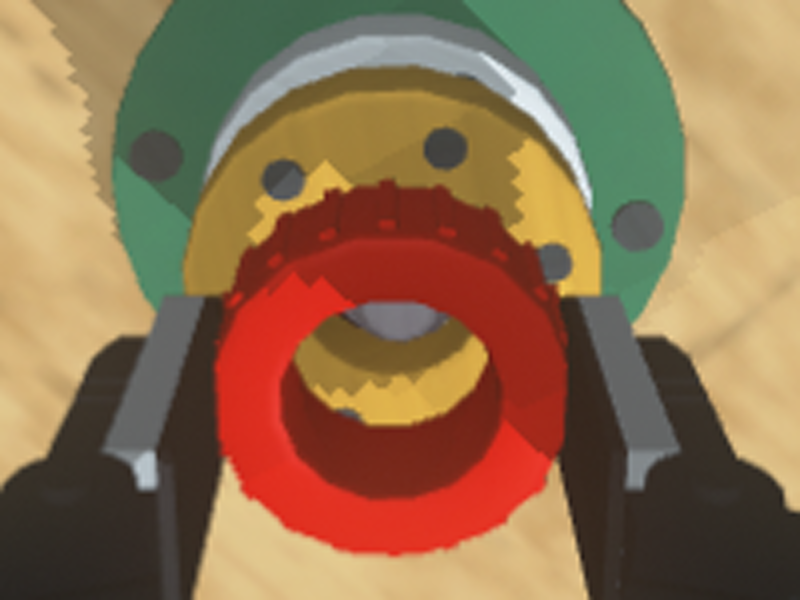

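Post is centred in the bore laterally (≈397 vs 390). Lower, correcting 0.6 mm.

Emit:
send_rows:
  commands:
    - [[0.006,0.0027,0.0024],[0,0,0]]
    - [[0.014,0.0027,0.0024],[0,0,0]]
    - [[0.022,0.0027,0.0024],[0,0,0]]
    - [[0.03,0.0027,0.0024],[0,0,0]]
    - [[0.037,0.0027,0.0024],[0,0,0]]
    - [[0.043,0.0027,0.0024],[0,0,0]]
    - [[0.047,0.0027,0.0024],[0,0,0]]
    - [[0.047,0.0027,0.0024],[0,0,0]]

```text
time_s: 30.75
ee_pos: [0.4252, -0.0315, 0.0608]
ee_rot: [153.0, 89.9, 107.9]
wrist_force: [-5.6, 0.4, 20.2]
finger_gap: 0.485
```

Run:
```python
from wf import *
settle(2); st()
im=manip.capture('wrist'); crop(im,180,180,200,150,4,'pics/w35.png')
```

```text
t 30.85 p [ 0.4252 -0.0315  0.0607] down [-0.     0.001 -1.   ] jawyaw 44.85 F [-4.8 -0.5 21.3] gap 0.486 q [-22.  21.  21. 131. -15.  30.  56.]
```

View pics/w35.png

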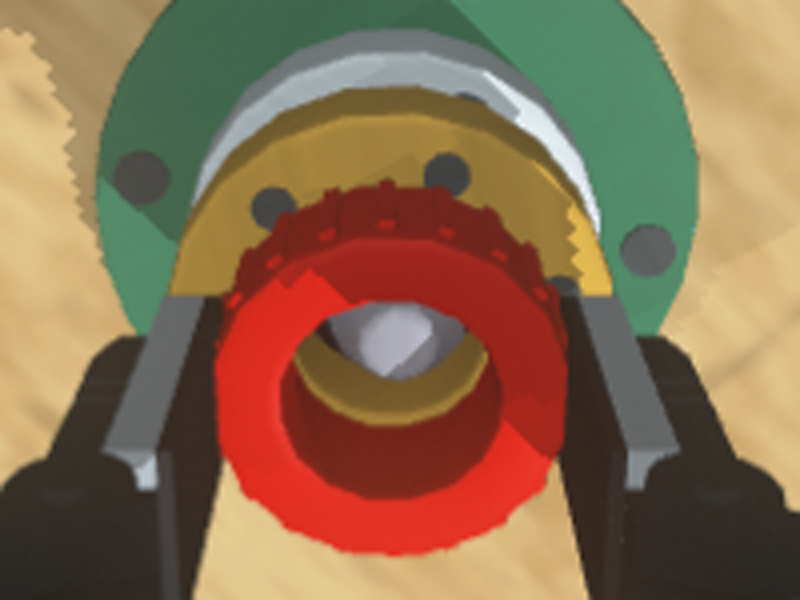

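Emit:
send_rows:
  commands:
    - [[-0.003,0,0],[0,0,0]]
    - [[-0.003,0,0],[0,0,0]]
    - [[-0.003,0,0],[0,0,0]]
    - [[-0.003,0,0],[0,0,0]]
    - [[-0.003,0,0],[0,0,0]]
    - [[-0.05,0,0],[0,0,0]]
    - [[-0.15,0,0],[0,0,0]]
    - [[-0.28,0,0],[0,0,0]]
  hand: 1

```text
time_s: 31.7
ee_pos: [0.4242, -0.0318, 0.1304]
ee_rot: [-114.6, 89.8, -159.7]
wrist_force: [0.7, 0.6, -0.3]
finger_gap: 0.998
```

Run:
```python
from wf import *
settle(4)
x=we('red',(.4252,-.033),'pics/w36.png',z=.054); rel(x)
im=cv2.imread('pics/w36.png'); x=we('grn',(.4252,-.033),'pics/w37.png',im=im); rel(x)
s=manip.capture('scene');cv2.imwrite('pics/s36.png',cv2.resize(s[150:300,170:370],None,fx=4,fy=4,interpolation=cv2.INTER_CUBIC))
```

```text
t 31.9 p [ 0.4258 -0.0313  0.1307] down [ 0.002  0.001 -1.   ] jawyaw 44.88 F [-0.2  0.3 -0.9] gap 0.999 q [-26.  13.  25. 129.  -8.  40.  50.]
red wrist [ 0.4244 -0.0332] 186.5
rel y,z mm [-1.8  0.9]
t 31.95 p [ 0.4251 -0.0313  0.13  ] down [ 0.  0. -1.] jawyaw 44.88 F [-0.   0.9 -0.3] gap 0.998 q [-26.  13.  25. 129.  -8.  40.  50.]
grn wrist [ 0.4237 -0.0322] 155.7
rel y,z mm [-1.6 -0.3]
```

View pics/w36d.png

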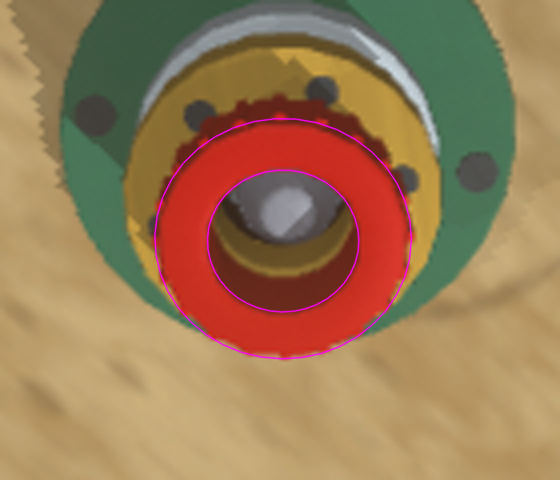

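View pics/w37d.png

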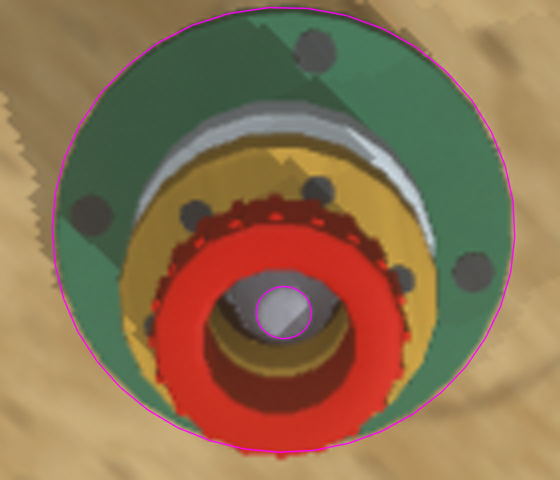

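View pics/s36.png

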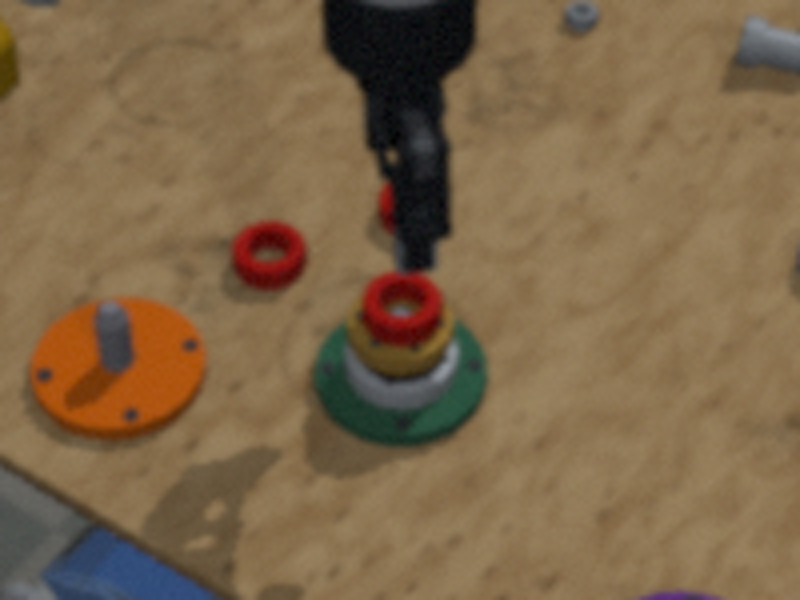

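Run:
```python
from wf import *
st(); print(manip.close_job()); st()
```

```text
t 32.0 p [ 0.4246 -0.0314  0.1295] down [-0.001  0.    -1.   ] jawyaw 44.88 F [ 0.1  0.3 -0.1] gap 0.999 q [-26.  13.  25. 129.  -9.  40.  50.]
the job is handed in; nothing more can be done
None
the job is handed in; nothing more can be done
```

I built the joint on the green arbor in the required order: silver-grey flange, black seal, brass flange, then the red collar that started farthest from the base. I handed the job in at about 32 s of the 96 s allowed; it reported no verdict.

- **Seating:** I lowered each ring until the wrist force rose to 20–31 N before opening the gripper. The seal, brass flange and red collar seated within about 0.5 mm of the height I expected. I had no independent height measurement for the silver-grey flange.
- **Last pictures:** The wrist and scene views show the stack level and released. The red collar's centre is about 1.2 mm from the post axis. The open gripper is clear of everything, with its fingertips about 130 mm above the worktop.
- **Wrist camera disagreement:** It read about 1.7 mm off along the jaw axis in every grasp. I corrected for this by comparing each ring with the arbor as seen by the same camera.
- **First silver-grey flange grip:** It pressed on the worktop with about 10 N, so I opened the gripper and took hold again a little higher.
- **Not re-measured:** The blue collar, tape measure and pliers were never gripped or deliberately touched. I did not check their positions again at the end.

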